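Close up the UV resin, load the display modules and switch on the curing lamp

ROBOT

A 6-joint arm with a two-finger parallel gripper is mounted at the origin on the work surface; the furniture and walls round the work are solid. World frame = base frame: x ahead of the robot, y to its left, z up, the work surface at z = 0. Lengths are in m, angles in degrees, forces in N, time in s.
With the tool pointing down it reaches from about 0.35 to 0.875 m from the base axis. Payload 4.2 kg.
Tool frame: the origin (TCP) lies on the centre line of the jaws, within the pads' length; the fingertips stand 11 mm ahead of it and the grasp point (between the pads) lies 8 mm behind it; z points along the fingers, y is the line along which they close (so a half turn about z gives the same grasp; the last joint's range is limited). The gripper opens to 87 mm and grips with 3 to 60 N. Pads are 19 mm wide; open, the fingers measure 117 mm over their backs; the gripper's body (75 mm by 190 mm) begins 51 mm behind the grasp point.
Start: joints at [-54.511, 22.042, 0.453, 0, -68.411, -14.817], TCP at [0.221, -0.585, 0.234] pointing down, gripper open.
Joint ranges: [-179.83, 179.83], [-69.29, 118.12], [-61.27, 80.66], [-181.25, 117.63], [-171.15, -9.14], [-177.46, 177.46]. Speed limits (degrees/s): [159.86, 159.86, 180, 180, 180, 180].

INTERFACE

Orientations are given as a 3x3 rotation matrix whose columns are the frame's x, y, z axes.
In Python, from station import r gives the robot as it stands.
- The arm moves only by the tool servo_tool, never from a script. Its argument "commands" is a list that holds one entry, the list of rows, each a list of 7 numbers: the closure, from 0 (fully open) to 1 (shut), then the shift along the tool's x, y, z in mm, then the turn, a rotation vector about the tool's x, y, z in rad. In form: [[[claw, x, y, z, ax, ay, az], ...]]. A call has exactly 5 rows; each row is the pose to reach, as a shift and turn from the pose commanded when the call began, along the tool's axes at that moment; what a row does not reach only later rows make up. A row lasts 1/10 s, in which the tool goes at most 50 mm and 8.59 degrees, less where a joint would pass 70% of its speed; a pose out of reach is approached as far as the arm can. A call with a gripper value outside its range is refused whole. The fingers move at their own pace and stop on an object; the grip force is fixed at half the most. Time passes only in rows, so rows that repeat a pose let the fingers close, or fill a call up. It gives the time, the measured TCP pose, the force, the opening and the grip force at its end, in the units of the state.
- r.sense(): the state, without advancing time (a new reading comes with each control period).
- r.capture(name): name is "scene" or "top"; returns a dict with "pixels" (420x560x3 uint8, red, green, blue), "camera_matrix" (3x3 intrinsics, pixels), "R" (3x3) and "t" (3): a world point X has camera coordinates R X + t. Camera axes: x right, y down, z forward; pixel columns grow to the right and rows downward; lengths in m; the calibration is good to about 2 mm. A picture is of the moment at which its call begins. There is no depth.
- r.finish_job(): hands the job in; it is judged then, once.
The state is a dict: "time_s": time; "joints": joint angles; "joint_velocities": joint speeds; "effort": joint torques, N m; "tcp_pos": TCP position; "ee_rot": TCP orientation; "wrist_force": force on the tool from outside, world axes, zero at the start; "moment": the same for the moment, N m; "gripper_width": opening from 0.0 (shut) to 1.0 (fully open); "gripper_force": force on a finger pad.
Only numpy, scipy, OpenCV 4.12 (cv2) and the standard library are available. Lean on these libraries where they do the work, as an engineer would, in place of code of your own. Each camera call takes 0.05 s, during which the arm holds its last target. There are 200 camera calls.

TASK

The touched-up display modules lying loose in front of the curing plate are ready to be UV-cured. Screw the caps of the resin jar and the resin bottle fully tight, push the caps of both touch-up pens fully home, and set each of those modules, screen up, flat between the stops of a place of its own on the curing plate; only when all that is done, since the light would harden any resin left open, turn the lamp switch clockwise all the way to on. Leave the line of four display modules nearer the robot and everything else on the bench alone.

Things in the scene. Friction and masses are not known exactly. Their poses are not given: they have to be found in the camera images.
- module0: loose display module (all alike; 2 or 3 present, else None), 62 g: green board 78 mm along x, 112 mm along y, black-framed LCD on top, z up. Origin: centre of the outline; level with the underside of its four feet; board top 4.6 mm above it. Starts flat, screen up, before the curing plate, long side roughly along the bench's y.
- module1: as module0. Pinch the LCD frame: x -23 to +27, y -39 to +39 mm, top 9.6 mm above the origin, so it stands 5 mm proud of the board; fingers close along x on its 50 mm width (middle at x = +2), fingertips just above the board.
- module2: as module0. In a finger's way on the board: a pin header at x 31 to 36, y -35 to -9, 13 mm high, and a round orange part at x -31, y +34, radius 8.5, 9 mm high; so pinch the frame at about y = +8 mm.
- nest0 (a point): left place of the curing plate: its centre, on the aluminium plate's surface, 18 mm above the bench. Axes: x away from the robot to the lamp, y left, z up (yaw up to 0.2 rad). A module lies with its 112 mm side along x, either way round. Dowel stops, 8 mm thick, 10 mm high, cone-topped: at x +-63, y 0 and at x +-44, y +-46 mm, leaving 3 mm play each side.
- nest1 (a point): middle place, as nest0; places are 92 mm apart along y and share the stops between them. A seated module's origin lies at the plate's surface.
- nest2 (a point): right place, as nest0. Behind the plate the grey lamp head stands on two posts: posts 122 mm behind the places' centres, head from about 110 mm behind them, 0.14 to 0.27 m high. All fixed to the bench on a dark base.
- jar_cap (a joint): screw cap of the resin jar (amber, 70 mm wide, fixed in a black ring 102 mm wide): black ribbed, 52 mm across, 26 mm high, captive. rad: 0 = tight (hard stop), grows anticlockwise from above as unscrewed, to 5.2; starts at 3.0 to 4.8. Closes clockwise; friction 0.08 N m, stays where left, sinks 1.2 mm per rad.
- jar_cap_top (a point): centre of the top of the jar's cap, on its turning axis, about 0.11 m above the bench; turns with the cap. The cap's side runs 26 mm down from here: pinch it from above. Jar and bottle stand on the left; they may swap places.
- bottle_cap (a joint): screw cap of the resin bottle (amber, 52 mm wide, fixed in a black ring 84 mm wide): black ribbed, 38 mm across, 28 mm high, captive. Values, start, friction as jar_cap: 0 = tight, closes clockwise.
- bottle_cap_top (a point): centre of the top of the bottle's cap, on its turning axis, about 0.135 m above the bench; turns with the cap. The cap's side runs 28 mm down from here.
- pen_cap0 (a joint): push-on cap of one of two touch-up pens, tip up, 68 mm apart, in a fixed grey block 60 x 130 x 34 mm on the right: black, 21 mm across, 46 mm long. Height in m above home: 0 = home (hard stop); starts perched at 0.012 to 0.020. Friction 1 N, and a ball detent of about 4 N near 0.007, then it snaps in. Press the top straight down, 8 to 12 N.
- pen_cap0_top (a point): centre of the top of this pen's cap, on its axis; 0.138 m above the bench when home
- pen_cap1 (a joint): push-on cap of the other pen, as pen_cap0
- pen_cap1_top (a point): centre of the top of the other pen's cap; 0.138 m above the bench when home
- lamp_switch (a joint): rotary lamp switch on the grey box at the right end of the curing station: black disc 48 mm across with an upright grip bar 50 x 13 mm, 26 mm high. rad: 0 = off, grows clockwise from above, 1.4 = on (hard stop); starts at 0 to 0.1. Friction 0.04 N m, stays where left.
- switch_grip (a point): middle of the grip bar, on the turning axis, 11 mm below the bar's top, 80 mm above the bench. x runs along the bar and turns with it (bar along the station's x when off): pinch its 13 mm, along y, from above.
- flux_bottle: bystander: small amber dropper bottle 33 mm wide, 102 mm tall, loose; origin under its centre
- solder_reel: bystander: blue reel 58 mm wide, 36 mm high, loose; origin under its centre
Not all that is in view belongs to the job. There is more than one size of the part that bears pen_cap0; the job needs the larger.

How it is judged:
By the outcome, as a careful person would: the job done as asked, in the order asked, and still so for the second after the job is handed in, with the robot touching nothing.
Of module0, module1, module2 only 2 to 3 are there at a start; the rules pass over those that are not, and their reading is None.
At some moment in a run one of module0, module1, module2 may be knocked a few centimetres aside while the robot is not near it.
Once in a run the grip may slacken for a moment while it holds something.
It also fails if it takes over 208 s, if anything falls off the work surface, if the arm or the gripper's body presses on something with over 40 N, if the wrist force passes 120 N, or if a joint passes its speed limit or range.

## Working session

There is one attempt and no reset: what is moved stays moved. The work goes in short steps, Python scripts to look and compute and a tool call to move; the robot and the scene stay as the last step left them, time stands still between calls to the robot, and variables do not carry over. Pictures are saved under pics/ and viewed, at most 14 in all, crops included, and the job is handed in when it is done.

Besides the shell and the picture viewer there is one more tool, called after "Call:" in YAML: its name, and indented under it one key for each argument. servo_tool: Moves the arm, as the interface text tells. Its arguments: {"type":"object","properties":{"commands":{"type":"array","items":{"type":"array","items":{"type":"array","items":{"type":"number"}}}}},"required":["commands"]}

```bash
ls; mkdir -p pics; python3 - <<'E'
from station import r
import cv2,numpy as np,pickle
for n in ("scene","top"):
    c=r.capture(n); cv2.imwrite(f"pics/{n}0.png",c["pixels"][:,:,::-1]); pickle.dump(c,open(f"{n}.pkl","wb"))
    print(n,c["camera_matrix"].tolist(),(-c["R"].T@c["t"]).tolist(),c["R"].round(3).tolist())
s=r.sense();print(s)
E
```

```text
pics
scene [[384.3943335993434, 0.0, 282.26882728885204], [0.0, 384.3943335993434, 216.33795925119523], [0.0, 0.0, 1.0]] [-0.5269040134165335, 0.5033466704096138, 0.7278106591900937] [[-0.507, -0.862, 0.013], [-0.388, 0.215, -0.896], [0.769, -0.46, -0.443]]
top [[531.3841286321316, 0.0, 275.2328864088287], [0.0, 531.3841286321316, 201.01308272534567], [0.0, 0.0, 1.0]] [-0.45008933483314123, -0.06296996683901906, 1.7066129386356437] [[-0.03, -1.0, 0.005], [-0.855, 0.023, -0.519], [0.518, -0.02, -0.855]]
{'time_s': 0.1, 'joints': array([-5.45111553e+01,  2.20864096e+01,  3.90316499e-01, -2.30446650e-02,
       -6.84134006e+01, -1.48161628e+01]), 'joint_velocities': array([-0.06013927, -0.09051945,  0.22645005,  0.06009785,  0.00544159,
        0.01796305]), 'effort': array([-3.31639903e-04, -3.91689384e+01,  1.87934411e+01,  4.23190355e+00,
        1.34521382e-02, -6.65340372e-05]), 'tcp_pos': array([ 0.22047143, -0.58428537,  0.2325928 ]), 'ee_rot': array([[-9.35664762e-01, -3.52889227e-01, -8.04900398e-04],
       [-3.52890121e-01,  9.35663090e-01,  1.77310891e-03],
       [ 1.27404564e-04,  1.94307692e-03, -9.99998104e-01]]), 'wrist_force': array([ 0.02370605,  0.32914936, -0.03223663]), 'moment': array([0.04815565, 0.02356276, 0.05338322]), 'gripper_force': 0.0, 'gripper_width': 0.9984059189136383}
```

View pics/top0.png

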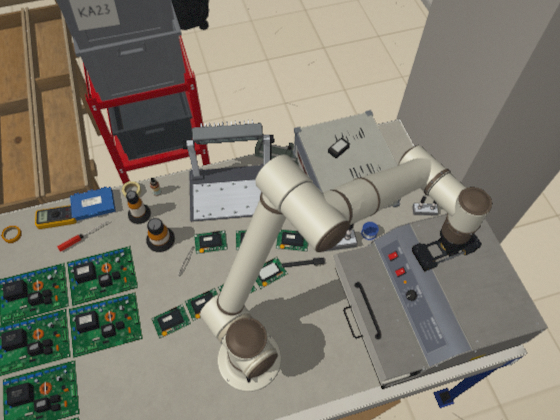

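View pics/scene0.png

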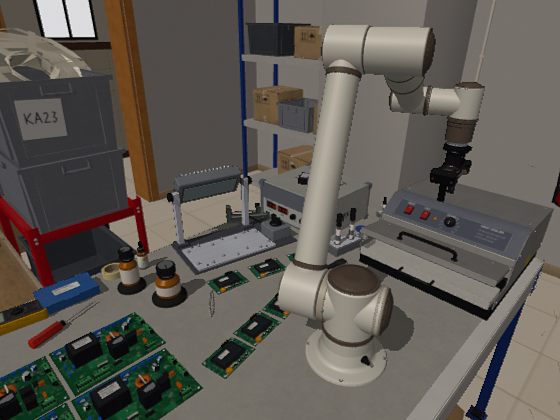

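```bash
cat > h.py <<'E'
import cv2,numpy as np,pickle
def load(n): return pickle.load(open(f"{n}.pkl","rb"))
def snap(n,tag):
    from station import r
    c=r.capture(n); pickle.dump(c,open(f"{tag}.pkl","wb")); return c
def w(c,px,z):
    d=c["R"].T@np.linalg.inv(c["camera_matrix"])@np.array([px[0],px[1],1.0]); o=-c["R"].T@c["t"]
    return (o+d*(z-o[2])/d[2]).round(4)
def p(c,X):
    q=c["camera_matrix"]@(c["R"]@np.array(X,float)+c["t"]); return (q[:2]/q[2]).round(1)
def crop(c,x0,y0,x1,y1,f,out):
    im=c["pixels"][y0:y1,x0:x1,::-1]; cv2.imwrite(f"pics/{out}.png",cv2.resize(im,None,fx=f,fy=f,interpolation=cv2.INTER_CUBIC))
def tri(px):  # list of (cam,px): least squares point
    A=[];b=[]
    for c,q in px:
        P=c["camera_matrix"]@np.c_[c["R"],c["t"]]
        for i in (0,1): rr=P[i]-q[i]*P[2]; A.append(rr[:3]); b.append(-rr[3])
    return np.linalg.lstsq(np.array(A),np.array(b),rcond=None)[0].round(4)
def rowto(s,pos,yaw=None):
    """shift mm in tool axes from s to world TCP pos; turn about tool z (rad) so finger line (tool y) points along world yaw(deg), modulo 180"""
    R=s["ee_rot"]; d=R.T@(np.array(pos)-s["tcp_pos"])*1000
    cur=np.degrees(np.arctan2(R[1,1],R[0,1])); t=None
    if yaw is not None:
        t=-((yaw-cur+90)%180-90)  # tool z down: + turn = cw from above
        t=np.radians(t).round(3)
    return d.round(1),t,round(cur,1),s["joints"].round(0)
E
python3 - <<'E'
from h import *
c=load("top"); crop(c,120,110,320,260,4,"topL")
crop(c,270,130,470,280,4,"topR")
print(w(c,(210,242),.005),w(c,(156,225),.11),w(c,(137,195),.13))
print(w(c,(345,235),.03),w(c,(425,208),.03))
E
```

```text
[0.4163 0.1361 0.005 ] [0.4329 0.3103 0.11  ] [0.5431 0.3821 0.13  ]
[ 0.4183 -0.3453  0.03  ] [ 0.5215 -0.6497  0.03  ]
```

View pics/topL.png

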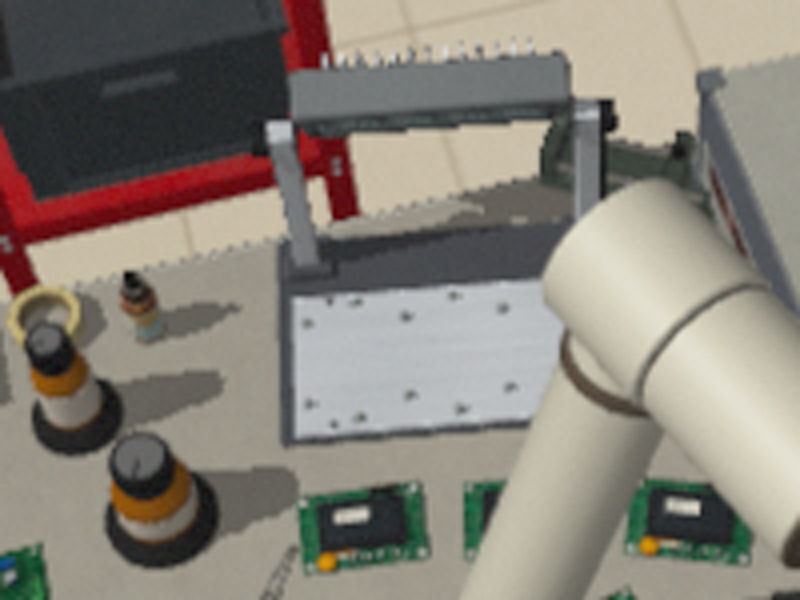

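View pics/topR.png

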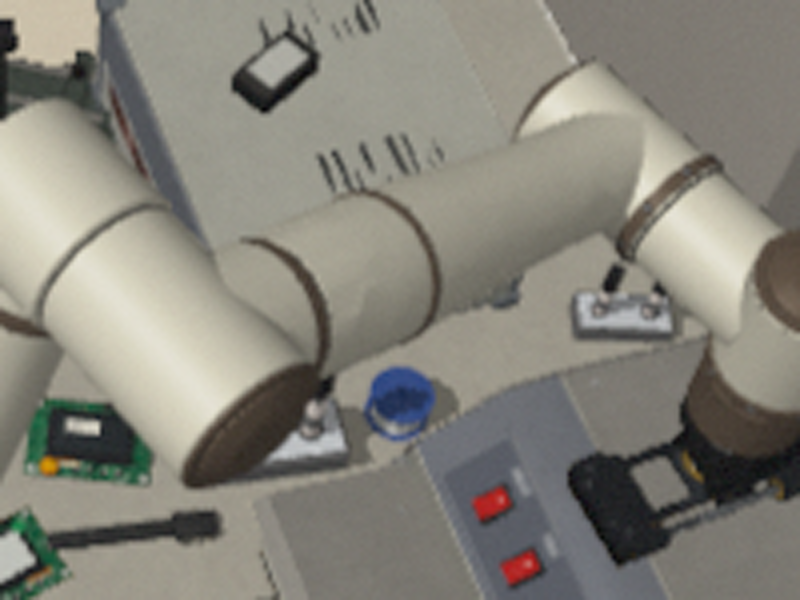

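```bash
python3 - <<'E'
from h import *
c=load("scene"); crop(c,95,155,295,305,4,"scL")
E
```

```text
(no output)
```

View pics/scL.png

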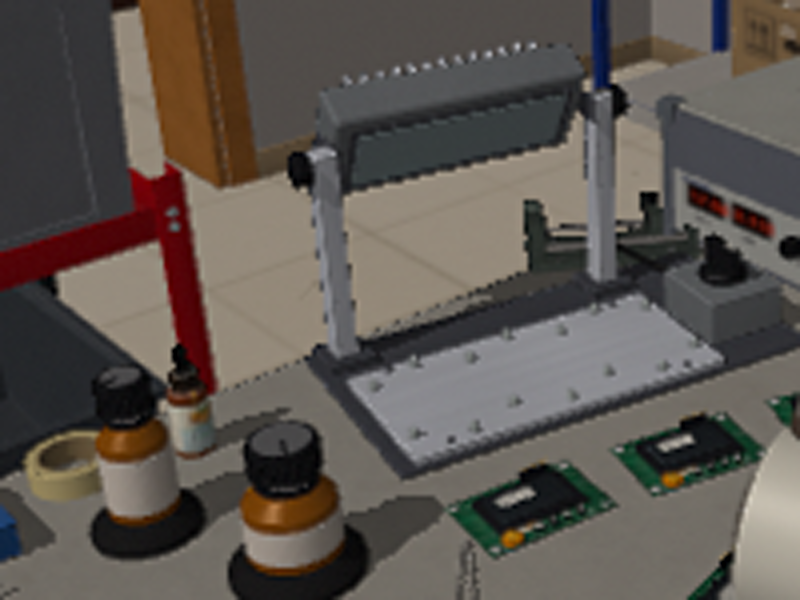

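Call:
servo_tool:
  commands:
    - [[0,0,0,-40,0,0,0.1],[0,0,0,-80,0,0,0.2],[0,0,0,-110,0,0,0.3],[0,0,0,-110,0,0,0.361],[0,0,0,-110,0,0,0.361]]

```text
time_s: 0.6
tcp_pos: [0.2208, -0.5846, 0.344]
ee_rot: [[-1.0, 0.0, 0.001], [0.0, 1.0, -0.001], [-0.001, -0.001, -1.0]]
wrist_force: [-0.4, -0.4, -0.8]
gripper_width: 0.997
gripper_force: 0.0
```

```bash
python3 - <<'E'
from h import *
s=load("scene");t=load("top")
for a,b,z in (((166.2,264.2),(155,225.5),.115),((125.5,249.5),(131.75,195.7),.14)):
    print(tri([(s,a),(t,b)]),w(s,a,z),w(t,b,z))
E
```

```text
[0.4283 0.313  0.1161] [0.4322 0.3138 0.115 ] [0.4283 0.3124 0.115 ]
[0.5402 0.4004 0.1317] [0.5273 0.4029 0.14  ] [0.5344 0.3972 0.14  ]
```

Call:
servo_tool:
  commands:
    - [[0,-45,20,0,0,0,0],[0,-90,60,0,0,0,0],[0,-130,100,0,0,0,0],[0,-170,140,0,0,0,0],[0,-200,180,0,0,0,0]]

```text
time_s: 1.1
tcp_pos: [0.4069, -0.4208, 0.3416]
ee_rot: [[-1.0, -0.001, -0.003], [-0.001, 1.0, 0.002], [0.003, 0.002, -1.0]]
wrist_force: [1.0, -0.3, 0.5]
gripper_width: 1.002
gripper_force: 0.0
```

Call:
servo_tool:
  commands:
    - [[0,-10,50,0,0,0,0],[0,-20,100,0,0,0,0],[0,-30,150,0,0,0,0],[0,-30,200,0,0,0,0],[0,-30,240,0,0,0,0]]

```text
time_s: 1.6
tcp_pos: [0.4352, -0.1803, 0.342]
ee_rot: [[-1.0, -0.002, -0.003], [-0.002, 1.0, 0.001], [0.003, 0.001, -1.0]]
wrist_force: [1.0, -0.4, 0.0]
gripper_width: 0.999
gripper_force: 0.0
```

Call:
servo_tool:
  commands:
    - [[0,0,50,0,0,0,0],[0,5,100,0,0,0,0],[0,10,150,0,0,0,0],[0,15,200,0,0,0,0],[0,21,240,0,0,0,0]]

```text
time_s: 2.1
tcp_pos: [0.4138, 0.0593, 0.3424]
ee_rot: [[-1.0, -0.002, -0.002], [-0.002, 1.0, -0.001], [0.002, -0.001, -1.0]]
wrist_force: [0.7, -0.5, 0.1]
gripper_width: 1.004
gripper_force: 0.0
```

Call:
servo_tool:
  commands:
    - [[0,0,50,0,0,0,0],[0,0,100,0,0,0,0],[0,0,150,0,0,0,0],[0,0,200,0,0,0,0],[0,0,236,0,0,0,0]]

```text
time_s: 2.6
tcp_pos: [0.4141, 0.2958, 0.3418]
ee_rot: [[-1.0, -0.003, -0.002], [-0.003, 1.0, -0.002], [0.002, -0.002, -1.0]]
wrist_force: [1.4, -0.9, 0.5]
gripper_width: 0.999
gripper_force: 0.0
```

Call:
servo_tool:
  commands:
    - [[0,0,0,0,0,0,-0.14],[0,0,0,0,0,0,-0.28],[0,0,0,0,0,0,-0.42],[0,0,0,0,0,0,-0.56],[0,0,0,0,0,0,-0.7]]

```text
time_s: 3.1
tcp_pos: [0.4146, 0.293, 0.3419]
ee_rot: [[-0.76, -0.65, -0.002], [-0.65, 0.76, -0.002], [0.003, -0.0, -1.0]]
wrist_force: [-0.4, -0.9, -0.0]
gripper_width: 1.004
gripper_force: 0.0
```

```bash
python3 - <<'E'
from h import *
from station import r
s=r.sense();print(s["joints"].round(1),s["tcp_pos"].round(4))
c=snap("top","top1"); crop(c,180,110,460,320,2.85,"top1")
E
```

```text
[  53.6    7.1   -4.4   -0.   -78.7 -103.1] [0.4146 0.293  0.3419]
```

View pics/top1.png

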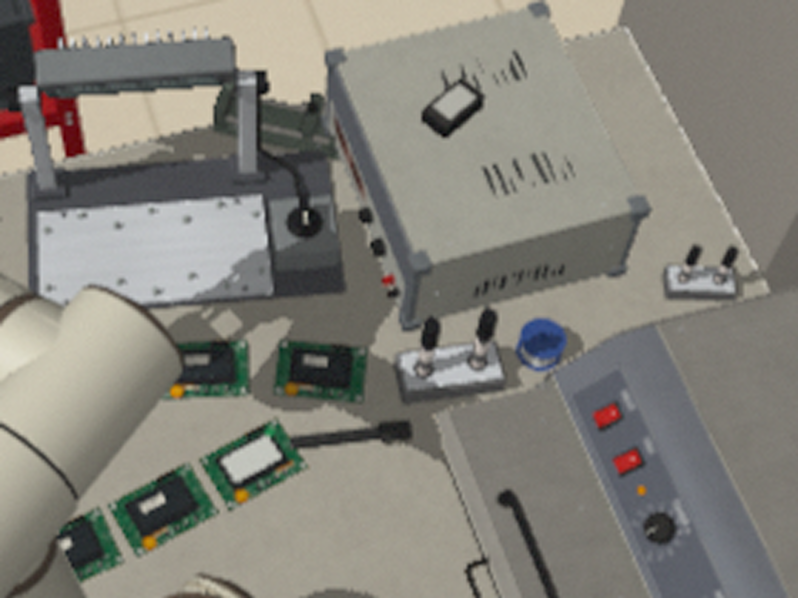

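```bash
python3 - <<'E'
from h import *
from station import r
s=r.sense();print(rowto(s,(.429,.313,.20)))
s=load("scene");t=load("top1")
# pen block, switch, modules in top1 (crop ox=180, oy=110, f=2.85)
f=lambda x,y:(180+x/2.85,110+y/2.85)
for n,q,z in (("penA",f(431,325),.153),("penB",f(487,318),.153),("sw",f(305,213),.09),("m right",f(320,372),.005),("m mid",f(200,372),.005)): print(n,w(t,f(*[0,0]) if 0 else q,z))
E
```

```text
(array([-24.4,   5.8, 141.9]), None, np.float64(130.7), array([  54.,    7.,   -4.,   -0.,  -79., -103.]))
penA [ 0.3969 -0.2827  0.153 ]
penB [ 0.4045 -0.3492  0.153 ]
sw [ 0.5977 -0.145   0.09  ]
m right [ 0.4142 -0.1583  0.005 ]
m mid [ 0.4183 -0.0075  0.005 ]
```

Call:
servo_tool:
  commands:
    - [[0,-5,1,30,0,0,-0.14],[0,-10,2,60,0,0,-0.28],[0,-15,4,90,0,0,-0.42],[0,-20,5,120,0,0,-0.56],[0,-24.4,5.8,142,0,0,-0.7]]

```text
time_s: 3.65
tcp_pos: [0.4289, 0.3125, 0.1984]
ee_rot: [[-0.166, -0.986, -0.003], [-0.986, 0.166, -0.003], [0.004, 0.003, -1.0]]
wrist_force: [0.8, 0.5, 0.3]
gripper_width: 1.001
gripper_force: 0.0
```

Call:
servo_tool:
  commands:
    - [[0,0,0,0,0,0,-0.14],[0,0,0,0,0,0,-0.28],[0,0,0,0,0,0,-0.42],[0,0,0,0,0,0,-0.42],[0,0,0,0,0,0,-0.42]]

```text
time_s: 4.15
tcp_pos: [0.4297, 0.3131, 0.2008]
ee_rot: [[0.243, -0.97, -0.001], [-0.97, -0.243, -0.001], [0.001, 0.001, -1.0]]
wrist_force: [0.4, -0.1, 0.5]
gripper_width: 0.995
gripper_force: 0.0
```

```bash
python3 - <<'E'
from h import *
from station import r
s=r.sense();print(s["tcp_pos"].round(4),rowto(s,(.429,.313,.095)),s["ee_rot"].round(3).tolist())
c=snap("scene","sc2"); crop(c,100,170,240,275,5.7,"sc2")
E
```

```text
[0.4297 0.3131 0.2008] (array([-1.000e-01,  6.000e-01,  1.058e+02]), None, np.float64(-165.9), array([ 54.,  15., -15.,  -0., -60., -40.])) [[0.243, -0.97, -0.001], [-0.97, -0.243, -0.001], [0.001, 0.001, -1.0]]
```

View pics/sc2.png

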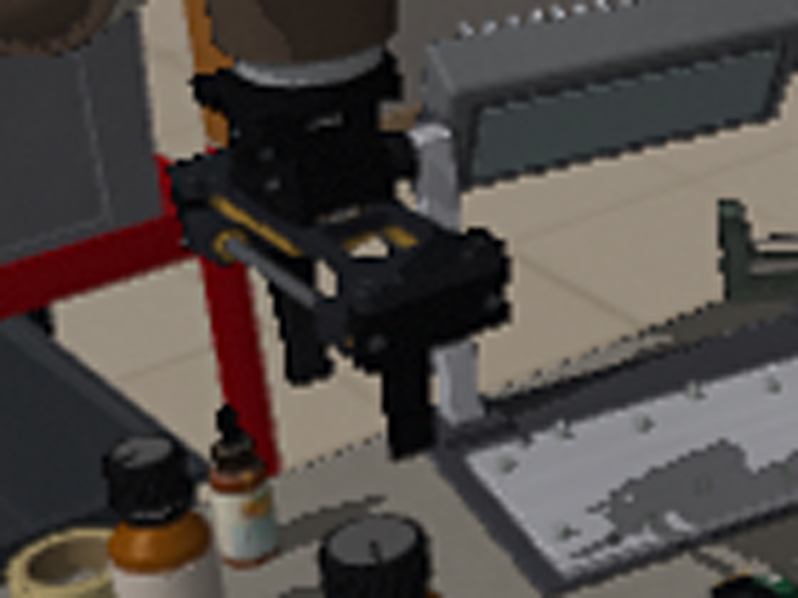

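Call:
servo_tool:
  commands:
    - [[0,0,0,0,0,0,-0.14],[0,0,0,0,0,0,-0.28],[0,0,0,0,0,0,-0.42],[0,0,0,0,0,0,-0.56],[0,0,0,0,0,0,-0.7]]

```text
time_s: 4.7
tcp_pos: [0.4299, 0.3134, 0.2014]
ee_rot: [[0.815, -0.58, -0.0], [-0.58, -0.815, -0.0], [-0.0, 0.0, -1.0]]
wrist_force: [0.4, -0.1, -0.5]
gripper_width: 0.998
gripper_force: 0.0
```

Call:
servo_tool:
  commands:
    - [[0,0,0,0,0,0,-0.14],[0,0,0,0,0,0,-0.28],[0,0,0,0,0,0,-0.42],[0,0,0,0,0,0,-0.56],[0,0,0,0,0,0,-0.7]]

```text
time_s: 5.2
tcp_pos: [0.4299, 0.3134, 0.2014]
ee_rot: [[0.997, 0.081, -0.0], [0.081, -0.997, -0.0], [-0.0, 0.0, -1.0]]
wrist_force: [0.6, 0.5, -0.6]
gripper_width: 1.003
gripper_force: 0.0
```

Call:
servo_tool:
  commands:
    - [[0,0,0,0,0,0,-0.14],[0,0,0,0,0,0,-0.28],[0,0,0,0,0,0,-0.42],[0,0,0,0,0,0,-0.56],[0,0,0,0,0,0,-0.7]]

```text
time_s: 5.7
tcp_pos: [0.4299, 0.3134, 0.2014]
ee_rot: [[0.71, 0.704, -0.0], [0.704, -0.71, -0.0], [-0.0, -0.0, -1.0]]
wrist_force: [-0.1, -0.5, 0.2]
gripper_width: 1.0
gripper_force: 0.0
```

Call:
servo_tool:
  commands:
    - [[0,0,0,0,0,0,-0.14],[0,0,0,0,0,0,-0.28],[0,0,0,0,0,0,-0.42],[0,0,0,0,0,0,-0.56],[0,0,0,0,0,0,-0.7]]

```text
time_s: 6.2
tcp_pos: [0.4299, 0.3133, 0.2014]
ee_rot: [[0.089, 0.996, -0.0], [0.996, -0.089, -0.0], [-0.0, -0.0, -1.0]]
wrist_force: [0.4, -0.6, 0.4]
gripper_width: 1.004
gripper_force: 0.0
```

Call:
servo_tool:
  commands:
    - [[0,0,0,0,0,0,-0.14],[0,0,0,0,0,0,-0.28],[0,0,0,0,0,0,-0.42],[0,0,0,0,0,0,-0.56],[0,0,0,0,0,0,-0.7]]

```text
time_s: 6.7
tcp_pos: [0.4299, 0.3134, 0.2014]
ee_rot: [[-0.573, 0.819, -0.0], [0.819, 0.573, -0.0], [0.0, -0.0, -1.0]]
wrist_force: [-1.0, -0.4, -0.3]
gripper_width: 0.999
gripper_force: 0.0
```

Call:
servo_tool:
  commands:
    - [[0,0,0,30,0,0,0],[0,0,0,60,0,0,0],[0,0,0,85,0,0,0],[0,0,0,95,0,0,0],[0,0,0,102,0,0,0]]

```text
time_s: 7.2
tcp_pos: [0.43, 0.3134, 0.0989]
ee_rot: [[-0.57, 0.822, -0.0], [0.822, 0.57, -0.001], [-0.001, -0.001, -1.0]]
wrist_force: [-1.2, 0.4, 0.7]
gripper_width: 0.996
gripper_force: 0.0
```

Call:
servo_tool:
  commands:
    - [[0.2,0,0,0,0,0,0],[0.45,0,0,0,0,0,0],[0.7,0,0,0,0,0,0],[1,0,0,0,0,0,0],[1,0,0,0,0,0,0]]

```text
time_s: 7.7
tcp_pos: [0.4319, 0.3152, 0.1007]
ee_rot: [[-0.571, 0.821, 0.005], [0.821, 0.571, 0.004], [0.001, 0.006, -1.0]]
wrist_force: [9.4, 3.8, -5.3]
gripper_width: 0.631
gripper_force: 4.7
```

```bash
python3 - <<'E'
from h import *
from station import r
s=r.sense()
for k in ("tcp_pos","joints","wrist_force","moment","gripper_width","gripper_force","time_s"): print(k,np.round(s[k],4))
print(s["ee_rot"].round(3).tolist())
E
```

```text
tcp_pos [0.4319 0.3152 0.1007]
joints [ 5.355230e+01  2.109660e+01 -2.265150e+01  9.770000e-02 -4.588410e+01
  1.612211e+02]
wrist_force [ 9.3903  3.8328 -5.3219]
moment [ 0.7092 -2.6803 -0.0858]
gripper_width 0.6311
gripper_force 4.7044
time_s 7.7
[[-0.571, 0.821, 0.005], [0.821, 0.571, 0.004], [0.001, 0.006, -1.0]]
```

Call:
servo_tool:
  commands:
    - [[1,0,1,0,0,0,0],[1,0,2,0,0,0,0],[1,0,3,0,0,0,0],[1,0,3,0,0,0,0],[1,0,3,0,0,0,0]]

```text
time_s: 8.2
tcp_pos: [0.4333, 0.3162, 0.1004]
ee_rot: [[-0.571, 0.821, 0.002], [0.821, 0.571, 0.002], [0.001, 0.003, -1.0]]
wrist_force: [2.7, 2.9, 3.4]
gripper_width: 0.59
gripper_force: 30.0
```

Call:
servo_tool:
  commands:
    - [[1,0,0,0.2,0,0,0.14],[1,0,0,0.3,0,0,0.28],[1,0,0,0.5,0,0,0.42],[1,0,0,0.7,0,0,0.56],[1,0,0,0.8,0,0,0.7]]

```text
time_s: 8.7
tcp_pos: [0.4337, 0.3164, 0.0996]
ee_rot: [[0.097, 0.995, 0.003], [0.995, -0.097, 0.003], [0.003, 0.003, -1.0]]
wrist_force: [4.4, 2.5, 2.2]
gripper_width: 0.587
gripper_force: 30.0
```

Call:
servo_tool:
  commands:
    - [[1,0,0,0.2,0,0,0.14],[1,0,0,0.3,0,0,0.28],[1,0,0,0.5,0,0,0.42],[1,0,0,0.7,0,0,0.56],[1,0,0,0.8,0,0,0.7]]

```text
time_s: 9.2
tcp_pos: [0.4342, 0.3162, 0.0988]
ee_rot: [[0.715, 0.699, 0.004], [0.699, -0.715, 0.002], [0.004, 0.001, -1.0]]
wrist_force: [5.0, 1.7, 0.9]
gripper_width: 0.59
gripper_force: 30.0
```

Call:
servo_tool:
  commands:
    - [[1,0,0,0.2,0,0,0.14],[1,0,0,0.3,0,0,0.28],[1,0,0,0.5,0,0,0.42],[1,0,0,0.7,0,0,0.56],[1,0,0,0.8,0,0,0.7]]

```text
time_s: 9.7
tcp_pos: [0.4344, 0.3157, 0.098]
ee_rot: [[0.997, 0.074, 0.004], [0.074, -0.997, 0.002], [0.004, -0.001, -1.0]]
wrist_force: [7.3, -0.7, 0.7]
gripper_width: 0.589
gripper_force: 30.0
```

Call:
servo_tool:
  commands:
    - [[1,0,0,0.2,0,0,0.14],[1,0,0,0.3,0,0,0.28],[1,0,0,0.5,0,0,0.42],[1,0,0,0.7,0,0,0.56],[1,0,0,0.8,0,0,0.7]]

```text
time_s: 10.2
tcp_pos: [0.4342, 0.3153, 0.0971]
ee_rot: [[0.81, -0.586, 0.003], [-0.586, -0.81, 0.001], [0.002, -0.003, -1.0]]
wrist_force: [7.7, -1.6, 0.3]
gripper_width: 0.587
gripper_force: 30.0
```

```bash
cat > st.py <<'E'
from h import *
from station import r
s=r.sense()
for k in ("tcp_pos","joints","wrist_force","moment","gripper_width","gripper_force","time_s"): print(k,np.round(s[k],4))
print(s["ee_rot"].round(3).tolist())
E
python3 st.py
```

```text
tcp_pos [0.4342 0.3153 0.0971]
joints [ 53.3801  21.6136 -22.4988   0.1786 -45.7388   0.6079]
wrist_force [ 7.7461 -1.6216  0.3146]
moment [-0.3004 -2.1576  0.0639]
gripper_width 0.5872
gripper_force 29.9848
time_s 10.2
[[0.81, -0.586, 0.003], [-0.586, -0.81, 0.001], [0.002, -0.003, -1.0]]
```

Call:
servo_tool:
  commands:
    - [[1,0,0,0.2,0,0,0.14],[1,0,0,0.3,0,0,0.28],[1,0,0,0.5,0,0,0.42],[1,0,0,0.7,0,0,0.56],[1,0,0,0.8,0,0,0.7]]

```text
time_s: 10.7
tcp_pos: [0.4338, 0.315, 0.0962]
ee_rot: [[0.242, -0.97, 0.003], [-0.97, -0.242, 0.0], [0.001, -0.003, -1.0]]
wrist_force: [5.4, -0.8, 1.9]
gripper_width: 0.593
gripper_force: 30.0
```

```bash
python3 st.py
```

```text
tcp_pos [0.4338 0.315  0.0962]
joints [ 53.3883  21.6641 -22.5672   0.1621 -45.6773 -39.4983]
wrist_force [ 5.4329 -0.8418  1.9123]
moment [-0.2878 -1.7821  0.0613]
gripper_width 0.5931
gripper_force 29.9839
time_s 10.7
[[0.242, -0.97, 0.003], [-0.97, -0.242, 0.0], [0.001, -0.003, -1.0]]
```

Call:
servo_tool:
  commands:
    - [[1,0,0,0.2,0,0,0.14],[1,0,0,0.3,0,0,0.28],[1,0,0,0.5,0,0,0.42],[1,0,0,0.7,0,0,0.56],[1,0,0,0.8,0,0,0.7]]

```text
time_s: 11.2
tcp_pos: [0.4338, 0.3159, 0.0958]
ee_rot: [[-0.436, -0.9, 0.003], [-0.9, 0.436, 0.001], [-0.002, -0.003, -1.0]]
wrist_force: [1.3, -5.3, 8.2]
gripper_width: 0.592
gripper_force: 30.0
```

```bash
python3 st.py
```

```text
tcp_pos [0.4338 0.3159 0.0958]
joints [ 53.4636  21.7144 -22.566    0.1854 -45.5766 -79.4416]
wrist_force [ 1.3157 -5.2801  8.172 ]
moment [-2.0242  0.0917  0.9471]
gripper_width 0.5919
gripper_force 29.9953
time_s 11.2
[[-0.436, -0.9, 0.003], [-0.9, 0.436, 0.001], [-0.002, -0.003, -1.0]]
```

Call:
servo_tool:
  commands:
    - [[0.6,0,0,0,0,0,0],[0.3,0,0,0,0,0,0],[0,0,0,0,0,0,0],[0,0,0,-20,0,0,0],[0,0,0,-70,0,0,0]]

```text
time_s: 11.7
tcp_pos: [0.4288, 0.3116, 0.16]
ee_rot: [[-0.436, -0.9, -0.011], [-0.9, 0.436, -0.011], [0.015, 0.005, -1.0]]
wrist_force: [0.5, 1.7, 0.6]
gripper_width: 0.872
gripper_force: 0.0
```

```bash
cat > fit.py <<'E'
from h import *
from scipy.optimize import minimize
def cyl(x,y,zt,rad,h):
    a=np.linspace(0,2*np.pi,40); return np.array([[x+rad*np.cos(t),y+rad*np.sin(t),z] for z in (zt,zt-h) for t in a])
S=4
def score(c,mask,pts,box):
    hull=cv2.convexHull(np.array([(p(c,q)-box[:2])*S for q in pts],np.float32)).astype(np.int32)
    m=np.zeros(mask.shape,np.uint8); cv2.fillConvexPoly(m,hull,1)
    return (m&mask).sum()/(m|mask).sum()
def fitcyl(cams,x0,rad,h,dark=75,pad=8):
    items=[]
    for c in cams:
        q=np.array([p(c,k) for k in cyl(*x0,rad,h)]); b=np.r_[q.min(0)-pad,q.max(0)+pad].astype(int)
        g=cv2.resize(c["pixels"][b[1]:b[3],b[0]:b[2]].max(2),None,fx=S,fy=S,interpolation=cv2.INTER_CUBIC)
        m=(g<dark).astype(np.uint8); n,l=cv2.connectedComponents(m)
        ctr=((q.mean(0)-b[:2])*S).astype(int); k=l[ctr[1],ctr[0]]; items.append((c,(l==k).astype(np.uint8) if k else m,b))
    f=lambda v:-sum(score(c,m,cyl(*v,rad,h),b) for c,m,b in items)/len(items)
    o=minimize(f,x0,method="Nelder-Mead",options=dict(initial_simplex=np.array(x0)+np.array([[0,0,0],[.008,0,0],[0,.008,0],[0,0,.008]])))
    return o.x.round(4),-o.fun
E
python3 - <<'E'
from fit import *
s,t=load("scene"),load("top")
print(fitcyl([s,t],(.43,.313,.115),.026,.026),"vs .434,.3155")
print(fitcyl([s,t],(.534,.40,.140),.019,.028))
for d in (60,90): print(fitcyl([s,t],(.43,.313,.115),.026,.026,d)[0],fitcyl([s,t],(.534,.40,.140),.019,.028,d)[0])
E
python3 st.py
```

```text
(array([0.4354, 0.3149, 0.1051]), np.float64(0.41704000653097006)) vs .434,.3155
(array([0.5451, 0.4013, 0.1245]), np.float64(0.4473792245239744))
[0.4369 0.3158 0.1023] [0.5442 0.4007 0.1245]
[0.4362 0.3152 0.1046] [0.5404 0.3994 0.1322]
tcp_pos [0.4288 0.3116 0.16  ]
joints [ 53.463   17.1795 -18.2411  -0.1722 -55.4814 -79.2332]
wrist_force [0.4646 1.7382 0.5969]
moment [ 0.1256 -0.0772 -0.0033]
gripper_width 0.8724
gripper_force 0.0
time_s 11.7
[[-0.436, -0.9, -0.011], [-0.9, 0.436, -0.011], [0.015, 0.005, -1.0]]
```

```bash
python3 - <<'E'
from h import *
s,t=load("scene"),load("top")
print("label",tri([(s,(42,118)),(t,(96,12))]))
print("bin corner low-right front",tri([(s,(128,203)),(t,(190,92))]), "red post", tri([(s,(140,200)),(t,(206,160))]))
print("flux", tri([(s,(140,242)),(t,(153,179))]),w(t,(157,196),0))
from station import r
q=r.sense(); print(rowto(q,(.5415,.4005,.21)))
E
```

```text
label [1.1541 0.5347 0.4119]
bin corner low-right front [ 1.1568  0.2659 -0.004 ] red post [0.6975 0.2065 0.1613]
flux [0.635  0.3432 0.0924] [0.6185 0.343  0.    ]
(array([-128.4,  -62.3,  -52.3]), None, np.float64(154.1), array([ 53.,  17., -18.,  -0., -55., -79.]))
```

Call:
servo_tool:
  commands:
    - [[0,0,0,-30,0,0,0],[0,0,0,-60,0,0,0],[0,0,0,-60,0,0,-0.14],[0,0,0,-60,0,0,-0.28],[0,0,0,-60,0,0,-0.42]]

```text
time_s: 12.2
tcp_pos: [0.431, 0.314, 0.2237]
ee_rot: [[-0.025, -1.0, -0.004], [-1.0, 0.025, -0.002], [0.002, 0.004, -1.0]]
wrist_force: [0.5, -0.6, -0.4]
gripper_width: 0.998
gripper_force: 0.0
```

Call:
servo_tool:
  commands:
    - [[0,0,0,0,0,0,-0.14],[0,0,0,0,0,0,-0.28],[0,0,0,0,0,0,-0.42],[0,0,0,0,0,0,-0.56],[0,0,0,0,0,0,-0.7]]

```text
time_s: 12.7
tcp_pos: [0.431, 0.314, 0.2233]
ee_rot: [[0.625, -0.78, -0.004], [-0.781, -0.625, -0.003], [-0.0, 0.005, -1.0]]
wrist_force: [-0.0, -0.3, 0.1]
gripper_width: 0.999
gripper_force: 0.0
```

Call:
servo_tool:
  commands:
    - [[0,0,0,0,0,0,-0.14],[0,0,0,0,0,0,-0.28],[0,0,0,0,0,0,-0.42],[0,0,0,0,0,0,-0.56],[0,0,0,0,0,0,-0.7]]

```text
time_s: 13.2
tcp_pos: [0.431, 0.314, 0.2233]
ee_rot: [[0.981, -0.194, -0.004], [-0.194, -0.981, -0.003], [-0.003, 0.004, -1.0]]
wrist_force: [0.1, 0.0, -0.3]
gripper_width: 0.998
gripper_force: 0.0
```

Call:
servo_tool:
  commands:
    - [[0,0,0,0,0,0,-0.14],[0,0,0,0,0,0,-0.28],[0,0,0,0,0,0,-0.42],[0,0,0,0,0,0,-0.56],[0,0,0,0,0,0,-0.7]]

```text
time_s: 13.7
tcp_pos: [0.431, 0.314, 0.2233]
ee_rot: [[0.875, 0.483, -0.004], [0.483, -0.875, -0.003], [-0.005, 0.001, -1.0]]
wrist_force: [0.8, -0.6, -0.5]
gripper_width: 0.999
gripper_force: 0.0
```

Call:
servo_tool:
  commands:
    - [[0,0,0,0,0,0,-0.14],[0,0,0,0,0,0,-0.28],[0,0,0,0,0,0,-0.42],[0,0,0,0,0,0,-0.56],[0,0,0,0,0,0,-0.7]]

```text
time_s: 14.2
tcp_pos: [0.431, 0.314, 0.2233]
ee_rot: [[0.358, 0.934, -0.004], [0.934, -0.358, -0.003], [-0.004, -0.003, -1.0]]
wrist_force: [0.1, -0.8, 0.1]
gripper_width: 1.0
gripper_force: 0.0
```

Call:
servo_tool:
  commands:
    - [[0,0,0,0,0,0,-0.14],[0,0,0,0,0,0,-0.28],[0,0,0,0,0,0,-0.42],[0,0,0,0,0,0,-0.56],[0,0,0,0,0,0,-0.7]]

```text
time_s: 14.7
tcp_pos: [0.431, 0.314, 0.2232]
ee_rot: [[-0.328, 0.945, -0.004], [0.945, 0.328, -0.003], [-0.002, -0.005, -1.0]]
wrist_force: [0.3, -0.4, -0.2]
gripper_width: 1.003
gripper_force: 0.0
```

```bash
python3 st.py;  python3 - <<'E'
from h import *
from station import r
q=r.sense(); print(rowto(q,(.5415,.4005,.21)))
E
```

```text
tcp_pos [0.431  0.314  0.2232]
joints [ 5.346540e+01  1.372650e+01 -1.311260e+01 -9.150000e-02 -6.344610e+01
  1.456973e+02]
wrist_force [ 0.3157 -0.3639 -0.17  ]
moment [-0.147   0.0383  0.0149]
gripper_width 1.0026
gripper_force 0.0
time_s 14.7
[[-0.328, 0.945, -0.004], [0.945, 0.328, -0.003], [-0.002, -0.005, -1.0]]
(array([ 45.6, 132.8,  12.5]), None, np.float64(19.1), array([ 53.,  14., -13.,  -0., -63., 146.]))
```

Call:
servo_tool:
  commands:
    - [[0,14,40,3,0,0,-0.05],[0,28,80,6,0,0,-0.1],[0,40,115,10,0,0,-0.15],[0,45.6,132.8,13,0,0,-0.2],[0,45.6,132.8,13,0,0,-0.2]]

```text
time_s: 15.2
tcp_pos: [0.5435, 0.401, 0.208]
ee_rot: [[-0.503, 0.864, -0.005], [0.864, 0.503, -0.004], [-0.001, -0.007, -1.0]]
wrist_force: [-0.4, -0.9, -1.4]
gripper_width: 0.999
gripper_force: 0.0
```

```bash
python3 st.py;  python3 - <<'E'
from h import *
from station import r
q=r.sense(); print(rowto(q,(.5415,.4005,.126)))
E
```

```text
tcp_pos [0.5435 0.401  0.208 ]
joints [ 5.007270e+01  2.810640e+01  6.510900e+00 -8.040000e-02 -6.878120e+01
  1.601795e+02]
wrist_force [-0.3599 -0.9331 -1.3612]
moment [-0.1827  0.0699  0.0021]
gripper_width 0.9995
gripper_force 0.0
time_s 15.2
[[-0.503, 0.864, -0.005], [0.864, 0.503, -0.004], [-0.001, -0.007, -1.0]]
(array([ 0.7, -1.4, 82. ]), None, np.float64(30.2), array([ 50.,  28.,   7.,  -0., -69., 160.]))
```

Call:
servo_tool:
  commands:
    - [[0,0.7,-1.4,30,0,0,0],[0,0.7,-1.4,55,0,0,0],[0,0.7,-1.4,72,0,0,0],[0,0.7,-1.4,82,0,0,0],[0.3,0.7,-1.4,82,0,0,0]]

```text
time_s: 15.7
tcp_pos: [0.5404, 0.3997, 0.1281]
ee_rot: [[-0.503, 0.864, -0.004], [0.864, 0.503, -0.003], [-0.001, -0.005, -1.0]]
wrist_force: [0.8, -0.9, 0.4]
gripper_width: 0.961
gripper_force: 0.0
```

Call:
servo_tool:
  commands:
    - [[0.4,0,0,0,0,0,0],[0.5,0,0,0,0,0,0],[0.55,0,0,0,0,0,0],[0.58,0,0,0,0,0,0],[1,0,0,0,0,0,0]]

```text
time_s: 16.2
tcp_pos: [0.5421, 0.4011, 0.1302]
ee_rot: [[-0.503, 0.864, 0.0], [0.864, 0.503, 0.001], [0.0, 0.001, -1.0]]
wrist_force: [0.2, 1.2, -0.5]
gripper_width: 0.541
gripper_force: 0.0
```

Call:
servo_tool:
  commands:
    - [[1,0,0,0,0,0,0],[1,0,0,0,0,0,0],[1,0,0,0,0,0,0],[1,0,0,0,0,0,0],[1,0,0,0,0,0,0]]

```text
time_s: 16.7
tcp_pos: [0.5417, 0.4008, 0.1298]
ee_rot: [[-0.503, 0.864, -0.001], [0.864, 0.503, -0.0], [-0.0, -0.001, -1.0]]
wrist_force: [-2.3, -1.1, 1.9]
gripper_width: 0.423
gripper_force: 30.0
```

Call:
servo_tool:
  commands:
    - [[1,0,0,0.2,0,0,0.14],[1,0,0,0.3,0,0,0.28],[1,0,0,0.5,0,0,0.42],[1,0,0,0.7,0,0,0.56],[1,0,0,0.8,0,0,0.7]]

```text
time_s: 17.2
tcp_pos: [0.5408, 0.4006, 0.1289]
ee_rot: [[0.177, 0.984, -0.002], [0.984, -0.177, -0.001], [-0.002, -0.002, -1.0]]
wrist_force: [-5.0, -1.3, 3.2]
gripper_width: 0.426
gripper_force: 30.0
```

Call:
servo_tool:
  commands:
    - [[1,0,0,0.2,0,0,0.14],[1,0,0,0.3,0,0,0.28],[1,0,0,0.5,0,0,0.42],[1,0,0,0.7,0,0,0.56],[1,0,0,0.8,0,0,0.7]]

```text
time_s: 17.7
tcp_pos: [0.54, 0.4011, 0.1281]
ee_rot: [[0.769, 0.639, -0.003], [0.639, -0.769, -0.001], [-0.003, -0.001, -1.0]]
wrist_force: [-8.4, 0.3, 3.1]
gripper_width: 0.425
gripper_force: 30.0
```

Call:
servo_tool:
  commands:
    - [[1,0,0,0.2,0,0,0.14],[1,0,0,0.3,0,0,0.28],[1,0,0,0.5,0,0,0.42],[1,0,0,0.7,0,0,0.56],[1,0,0,0.8,0,0,0.7]]

```text
time_s: 18.2
tcp_pos: [0.5397, 0.4019, 0.1273]
ee_rot: [[1.0, -0.007, -0.003], [-0.007, -1.0, 0.0], [-0.003, -0.0, -1.0]]
wrist_force: [-8.3, 2.6, 5.0]
gripper_width: 0.428
gripper_force: 30.0
```

Call:
servo_tool:
  commands:
    - [[1,0,0,0.2,0,0,0.14],[1,0,0,0.3,0,0,0.28],[1,0,0,0.5,0,0,0.42],[1,0,0,0.7,0,0,0.56],[1,0,0,0.8,0,0,0.7]]

```text
time_s: 18.7
tcp_pos: [0.54, 0.4028, 0.1265]
ee_rot: [[0.761, -0.649, -0.002], [-0.649, -0.761, 0.002], [-0.003, -0.0, -1.0]]
wrist_force: [-8.2, 4.6, 3.2]
gripper_width: 0.427
gripper_force: 30.0
```

```bash
python3 st.py
```

```text
tcp_pos [0.54   0.4028 0.1265]
joints [ 50.3575  31.4806   0.0589  -0.2123 -58.5683  -0.7292]
wrist_force [-8.1686  4.6376  3.204 ]
moment [1.2086 2.4073 0.0418]
gripper_width 0.4275
gripper_force 29.9923
time_s 18.7
[[0.761, -0.649, -0.002], [-0.649, -0.761, 0.002], [-0.003, -0.0, -1.0]]
```

Call:
servo_tool:
  commands:
    - [[1,0,0,0.2,0,0,0.14],[1,0,0,0.3,0,0,0.28],[1,0,0,0.5,0,0,0.42],[1,0,0,0.7,0,0,0.56],[1,0,0,0.8,0,0,0.7]]

```text
time_s: 19.2
tcp_pos: [0.5413, 0.4002, 0.1261]
ee_rot: [[0.166, -0.986, -0.001], [-0.986, -0.166, -0.003], [0.003, 0.002, -1.0]]
wrist_force: [-2.9, -4.1, 4.2]
gripper_width: 0.429
gripper_force: 30.0
```

```bash
python3 st.py|grep mom
```

```text
moment [-1.5419  1.0728  0.8014]
```

Call:
servo_tool:
  commands:
    - [[1,0,0,0.2,0,0,0.14],[1,0,0,0.3,0,0,0.28],[1,0,0,0.4,0,0,0.42],[1,0,0,0.4,0,0,0.56],[1,0,0,0.4,0,0,0.7]]

```text
time_s: 19.7
tcp_pos: [0.5403, 0.4007, 0.1256]
ee_rot: [[-0.508, -0.861, -0.003], [-0.861, 0.508, -0.002], [0.003, 0.001, -1.0]]
wrist_force: [-7.5, -1.6, 5.1]
gripper_width: 0.43
gripper_force: 30.0
```

```bash
python3 st.py
```

```text
tcp_pos [0.5403 0.4007 0.1256]
joints [ 5.02841e+01  3.15114e+01 -8.55000e-02 -5.97000e-02 -5.85903e+01
 -8.08138e+01]
wrist_force [-7.4772 -1.583   5.1095]
moment [0.0551 1.9217 0.7193]
gripper_width 0.4298
gripper_force 29.9909
time_s 19.7
[[-0.508, -0.861, -0.003], [-0.861, 0.508, -0.002], [0.003, 0.001, -1.0]]
```

Call:
servo_tool:
  commands:
    - [[0.6,0,0,0,0,0,0],[0.3,0,0,0,0,0,0],[0,0,0,0,0,0,0],[0,0,0,-40,0,0,0],[0,0,0,-90,0,0,0.1]]

```text
time_s: 20.2
tcp_pos: [0.5414, 0.4, 0.213]
ee_rot: [[-0.592, -0.806, -0.004], [-0.806, 0.592, -0.005], [0.006, 0.001, -1.0]]
wrist_force: [1.6, 0.7, -0.8]
gripper_width: 0.706
gripper_force: 0.0
```

Call:
servo_tool:
  commands:
    - [[0.5,0,0,-30,0,0,0.14],[1,0,0,-60,0,0,0.28],[1,0,0,-60,0,0,0.42],[1,0,0,-60,0,0,0.56],[1,0,0,-60,0,0,0.7]]

```text
time_s: 20.7
tcp_pos: [0.5426, 0.4011, 0.2754]
ee_rot: [[-0.973, -0.231, 0.001], [-0.231, 0.973, 0.001], [-0.001, 0.001, -1.0]]
wrist_force: [-0.0, 1.8, 0.5]
gripper_width: 0.423
gripper_force: 0.0
```

Call:
servo_tool:
  commands:
    - [[1,0,0,0,0,0,0.12],[1,0,0,0,0,0,0.24],[1,0,0,0,0,0,0.24],[1,0,0,0,0,0,0.24],[1,0,0,0,0,0,0.24]]

```text
time_s: 21.2
tcp_pos: [0.5422, 0.401, 0.2752]
ee_rot: [[-1.0, -0.001, 0.0], [-0.001, 1.0, 0.0], [-0.0, 0.0, -1.0]]
wrist_force: [0.5, -0.7, 0.2]
gripper_width: 0.025
gripper_force: 0.0
```

```bash
python3 st.py;  python3 - <<'E'
from h import *
c=snap("scene","sc3"); crop(c,200,170,400,320,4,"sc3"); snap("top","top3")
E
```

```text
tcp_pos [0.5422 0.401  0.2752]
joints [ 5.019360e+01  2.571380e+01  1.215130e+01  4.100000e-03 -7.643210e+01
 -1.401216e+02]
wrist_force [ 0.4832 -0.7022  0.1669]
moment [ 0.0307  0.0007 -0.0306]
gripper_width 0.0246
gripper_force 0.0
time_s 21.2
[[-1.0, -0.001, 0.0], [-0.001, 1.0, 0.0], [-0.0, 0.0, -1.0]]
```

View pics/sc3.png

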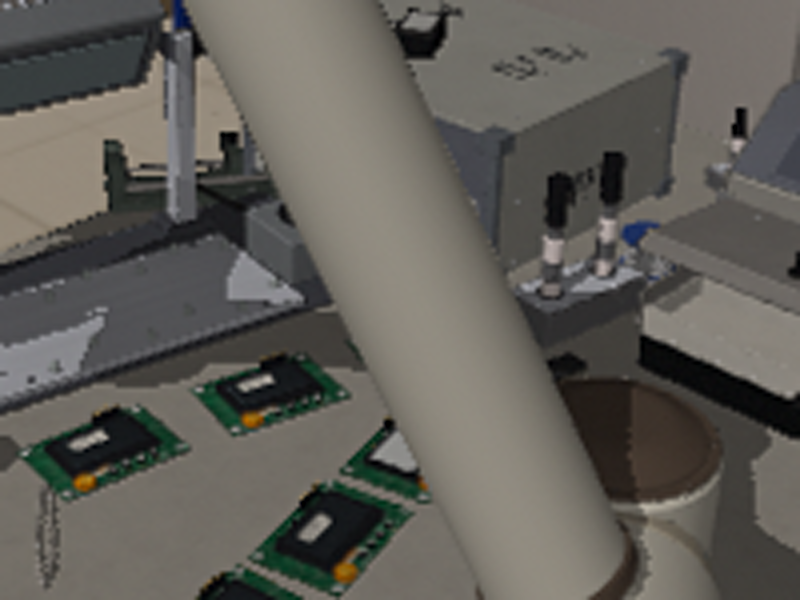

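```bash
python3 - <<'E'
from fit import *
s,t=load("sc3"),load("top1"); t3=load("top3")
f=lambda x,y:(180+x/2.85,110+y/2.85)
for a,b in (((339,214.5),f(431,325)),((353,209),f(488,317))):
    x=tri([(s,a),(t,b)]); print(x,p(s,x)-a,p(t,x)-b)
    for z in (.15,.156): print(z,w(s,a,z),w(t,b,z))
    for d in (60,80): print(fitcyl([s,t],tuple(x),.0105,.046,d), fitcyl([s,t3],tuple(x),.0105,.046,d))
E
```

```text
[ 0.4031 -0.2836  0.143 ] [0.4 0.2] [-0.12807018 -0.13508772]
0.15 [ 0.3938 -0.2739  0.15  ] [ 0.3986 -0.2831  0.15  ]
0.156 [ 0.3842 -0.2658  0.156 ] [ 0.3953 -0.2822  0.156 ]
(array([ 0.4022, -0.2853,  0.1439]), np.float64(0.712505269714429)) (array([ 0.402 , -0.2853,  0.144 ]), np.float64(0.7085546551413651))
(array([ 0.4022, -0.285 ,  0.1468]), np.float64(0.493612622897019)) (array([ 0.4016, -0.2849,  0.1472]), np.float64(0.4863657137155116))
[ 0.4103 -0.3515  0.1459] [0.3 0.1] [-0.12807018 -0.12807018]
0.15 [ 0.405  -0.3453  0.15  ] [ 0.4075 -0.3511  0.15  ]
0.156 [ 0.3953 -0.3365  0.156 ] [ 0.4041 -0.3499  0.156 ]
(array([ 0.4115, -0.3539,  0.146 ]), np.float64(0.8104838760149855)) (array([ 0.4076, -0.3508,  0.1478]), np.float64(0.8034910483076074))
(array([ 0.4076, -0.3522,  0.1503]), np.float64(0.48764825936272366)) (array([ 0.4077, -0.3522,  0.1504]), np.float64(0.4830902373536463))
```

```bash
python3 - <<'E'
from fit import *
s,t=load("sc3"),load("top1")
f=lambda x,y:(180+x/2.85,110+y/2.85)
print("oven corner",tri([(s,(360,227.5)),(t,f(555,380))]),"panel top",tri([(s,(200+770/4,170+155/4)),(t,f(655,328))]))
E
```

```text
oven corner [ 0.396  -0.4332  0.0399] panel top [ 0.4173 -0.5617  0.096 ]
```

Call:
servo_tool:
  commands:
    - [[1,20,-40,0,0,0,0],[1,45,-80,0,0,0,0],[1,70,-120,0,0,0,0],[1,95,-160,0,0,0,0],[1,100,-200,0,0,0,0]]

```text
time_s: 21.8
tcp_pos: [0.4398, 0.1993, 0.2759]
ee_rot: [[-1.0, -0.002, 0.0], [-0.002, 1.0, 0.001], [-0.0, 0.001, -1.0]]
wrist_force: [0.2, 0.4, 0.7]
gripper_width: 0.004
gripper_force: 0.0
```

Call:
servo_tool:
  commands:
    - [[1,0,-50,0,0,0,0],[1,0,-100,0,0,0,0],[1,0,-150,0,0,0,0],[1,0,-200,0,0,0,0],[1,0,-250,0,0,0,0]]

```text
time_s: 22.3
tcp_pos: [0.4416, -0.0508, 0.276]
ee_rot: [[-1.0, -0.001, 0.002], [-0.001, 1.0, 0.0], [-0.002, 0.0, -1.0]]
wrist_force: [1.5, 1.1, -0.3]
gripper_width: 0.004
gripper_force: 0.0
```

Call:
servo_tool:
  commands:
    - [[1,10,-50,0,0,0,0],[1,20,-100,0,0,0,0],[1,35,-150,0,0,0,0],[1,42,-200,0,0,0,0],[1,42,-235,0,0,0,0]]

```text
time_s: 22.8
tcp_pos: [0.3987, -0.2863, 0.276]
ee_rot: [[-1.0, 0.001, 0.001], [0.001, 1.0, -0.001], [-0.001, -0.001, -1.0]]
wrist_force: [0.9, 0.8, -0.4]
gripper_width: 0.005
gripper_force: 0.0
```

```bash
python3 st.py;  python3 - <<'E'
from h import *
from station import r
q=r.sense(); print(rowto(q,(.400,-.284,.18),90))
E
```

```text
tcp_pos [ 0.3987 -0.2863  0.276 ]
joints [-1.66773e+01  7.05040e+00 -1.37527e+01  1.14000e-02 -6.91188e+01
 -7.33686e+01]
wrist_force [ 0.9244  0.8335 -0.446 ]
moment [ 0.0543 -0.0523  0.0275]
gripper_width 0.0052
gripper_force 0.0
time_s 22.8
[[-1.0, 0.001, 0.001], [0.001, 1.0, -0.001], [-0.001, -0.001, -1.0]]
(array([-1.2,  2.4, 96. ]), np.float64(-0.001), np.float64(90.0), array([-17.,   7., -14.,   0., -69., -73.]))
```

Call:
servo_tool:
  commands:
    - [[1,-1.2,2.4,30,0,0,0],[1,-1.2,2.4,60,0,0,0],[1,-1.2,2.4,85,0,0,0],[1,-1.2,2.4,103,0,0,0],[1,-1.2,2.4,103,0,0,0]]

```text
time_s: 23.3
tcp_pos: [0.3994, -0.281, 0.1701]
ee_rot: [[-1.0, 0.0, -0.005], [0.0, 1.0, 0.002], [0.005, 0.002, -1.0]]
wrist_force: [-0.2, -0.4, -0.7]
gripper_width: 0.001
gripper_force: 0.0
```

Call:
servo_tool:
  commands:
    - [[1,0,0,3,0,0,0],[1,0,0,6,0,0,0],[1,0,0,9,0,0,0],[1,0,0,12,0,0,0],[1,0,0,14,0,0,0]]

```text
time_s: 23.8
tcp_pos: [0.4015, -0.2817, 0.1587]
ee_rot: [[-1.0, -0.0, 0.001], [-0.0, 1.0, -0.001], [-0.001, -0.001, -1.0]]
wrist_force: [0.9, 0.7, 1.0]
gripper_width: 0.009
gripper_force: 0.3
```

Call:
servo_tool:
  commands:
    - [[1,0,0,2,0,0,0],[1,0,0,4,0,0,0],[1,0,0,6,0,0,0],[1,0,0,8,0,0,0],[1,0,0,9,0,0,0]]

```text
time_s: 24.3
tcp_pos: [0.4012, -0.2816, 0.1494]
ee_rot: [[-1.0, 0.0, 0.0], [0.0, 1.0, -0.0], [-0.0, -0.0, -1.0]]
wrist_force: [-0.8, 1.6, 9.2]
gripper_width: 0.003
gripper_force: 4.0
```

Call:
servo_tool:
  commands:
    - [[1,0,0,1,0,0,0],[1,0,0,2,0,0,0],[1,0,0,2.5,0,0,0],[1,0,0,2.5,0,0,0],[1,0,0,2.5,0,0,0]]

```text
time_s: 24.8
tcp_pos: [0.4013, -0.2817, 0.1493]
ee_rot: [[-1.0, -0.001, 0.001], [-0.001, 1.0, -0.001], [-0.001, -0.001, -1.0]]
wrist_force: [-4.0, 4.5, 16.4]
gripper_width: 0.005
gripper_force: 8.0
```

Call:
servo_tool:
  commands:
    - [[1,0,0,-20,0,0,0],[1,0,0,-35,0,0,0],[1,-3,-30,-35,0,0,0],[1,-6,-70,-35,0,0,0],[1,-6,-70,-35,0,0,0]]

```text
time_s: 25.3
tcp_pos: [0.4072, -0.3545, 0.1811]
ee_rot: [[-1.0, 0.003, -0.001], [0.003, 1.0, -0.001], [0.0, -0.001, -1.0]]
wrist_force: [-0.6, 0.8, 0.6]
gripper_width: 0.007
gripper_force: 0.0
```

```bash
python3 - <<'E'
from h import *
from station import r
q=r.sense(); print(q["tcp_pos"],rowto(q,(.407,-.351,.172),90))
c=snap("top","top4")
E
```

```text
[ 0.40721709 -0.35451286  0.18111202] (array([0.2, 3.5, 9.1]), np.float64(-0.003), np.float64(89.8), array([-24.,  16., -16.,   0., -58., -66.]))
```

Call:
servo_tool:
  commands:
    - [[1,0,2.5,4,0,0,0],[1,0,2.5,9,0,0,0],[1,0,2.5,12,0,0,0],[1,0,2.5,15,0,0,0],[1,0,2.5,18,0,0,0]]

```text
time_s: 25.85
tcp_pos: [0.4071, -0.3487, 0.1637]
ee_rot: [[-1.0, -0.001, -0.0], [-0.001, 1.0, 0.0], [0.0, 0.0, -1.0]]
wrist_force: [-0.2, 0.8, 1.0]
gripper_width: 0.004
gripper_force: 0.3
```

Call:
servo_tool:
  commands:
    - [[1,0,0,3,0,0,0],[1,0,0,6,0,0,0],[1,0,0,9,0,0,0],[1,0,0,12,0,0,0],[1,0,0,13,0,0,0]]

```text
time_s: 26.35
tcp_pos: [0.407, -0.349, 0.1506]
ee_rot: [[-1.0, 0.0, 0.0], [0.0, 1.0, 0.0], [-0.0, 0.0, -1.0]]
wrist_force: [1.4, -0.3, -0.5]
gripper_width: 0.004
gripper_force: 0.0
```

Call:
servo_tool:
  commands:
    - [[1,0,0,1,0,0,0],[1,0,0,2,0,0,0],[1,0,0,2,0,0,0],[1,0,0,2,0,0,0],[1,0,0,2,0,0,0]]

```text
time_s: 26.85
tcp_pos: [0.4071, -0.3492, 0.1494]
ee_rot: [[-1.0, 0.0, 0.0], [0.0, 1.0, -0.0], [-0.0, -0.0, -1.0]]
wrist_force: [-1.5, 1.9, 6.1]
gripper_width: 0.007
gripper_force: 2.7
```

Call:
servo_tool:
  commands:
    - [[1,0,0,1,0,0,0],[1,0,0,2,0,0,0],[1,0,0,2,0,0,0],[1,0,0,-30,0,0,0],[0,0,0,-80,0,0,0]]

```text
time_s: 27.35
tcp_pos: [0.4053, -0.348, 0.2265]
ee_rot: [[-1.0, 0.001, -0.007], [0.001, 1.0, 0.004], [0.007, 0.004, -1.0]]
wrist_force: [1.6, -1.2, -0.3]
gripper_width: 0.045
gripper_force: 0.0
```

```bash
python3 - <<'E'
from h import *
from station import r
q=r.sense(); print(q["tcp_pos"],q["wrist_force"],q["joints"])
c=snap("top","top5"); snap("scene","sc5")
crop(c,180,150,340,270,5,"top5")
E
```

```text
[ 0.4053264  -0.3480086   0.22647863] [ 1.62238378 -1.23205225 -0.32871507] [-23.28012077  13.75206914 -12.59561913  -0.06914725 -64.10160059
 -66.73656288]
```

View pics/top5.png

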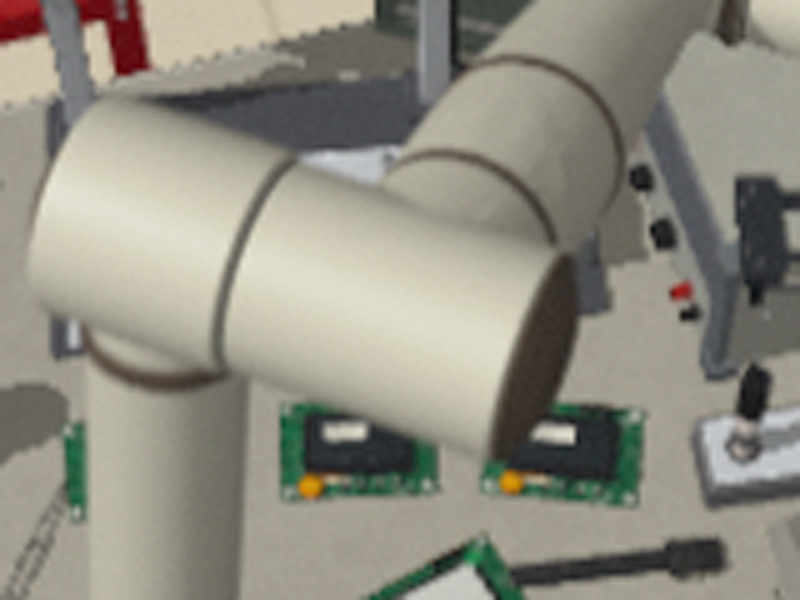

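```bash
cat > nest.py <<'E'
from h import *
from scipy.optimize import least_squares
s,t=load("scene"),load("top")
L=lambda x,y:(120+x/4,110+y/4); SC=lambda x,y:(95+x/4,155+y/4)
ob=[(t,L(310,403),-44,138),(t,L(360,417),-63,92),(t,L(410,394),-44,46),(t,L(460,407),-63,0),(t,L(510,386),-44,-46),(t,L(308,322),44,138),(t,L(353,300),63,92),(t,L(405,316),44,46),(t,L(455,294),63,0),(t,L(503,307),44,-46)]
ob2=[(s,SC(*q),x,y) for q,x,y in (((377,385),44,138),((415,362),63,92),((470,356),44,46),((508,334),63,0),((563,330),44,-46),((600,312),63,-92),((416,433),-44,138),((475,427),-63,92),((515,402),-44,46),((573,395),-63,0),((608,371),-44,-46),((663,366),-63,-92))]
def pt(v,x,y,z): c,n=np.cos(v[2]),np.sin(v[2]); return (v[0]+(c*x-n*y)/1e3,v[1]+(n*x+c*y)/1e3,z)
def fit(o,z=.024):
    f=lambda v:np.concatenate([p(c,pt(v,x,y,z))-q for c,q,x,y in o]); r=least_squares(f,[.56,.0,0]); return r.x.round(4),np.abs(r.fun).max().round(2),np.sqrt((r.fun**2).mean()).round(2)
if __name__=="__main__":
    for n,o in (("top",ob),("scene",ob2),("both",ob+ob2)): 
        v=fit(o); print(n,v,[np.round(pt(v[0],0,k,.018),4) for k in (92,0,-92)])
E
python3 nest.py
```

```text
top (array([0.56, 0.  , 0.  ]), np.float64(14.95), np.float64(10.37)) [array([0.56 , 0.092, 0.018]), array([0.56 , 0.   , 0.018]), array([ 0.56 , -0.092,  0.018])]
scene (array([0.56, 0.  , 0.  ]), np.float64(17.6), np.float64(12.04)) [array([0.56 , 0.092, 0.018]), array([0.56 , 0.   , 0.018]), array([ 0.56 , -0.092,  0.018])]
both (array([0.56, 0.  , 0.  ]), np.float64(17.6), np.float64(11.31)) [array([0.56 , 0.092, 0.018]), array([0.56 , 0.   , 0.018]), array([ 0.56 , -0.092,  0.018])]
```

p() rounds to 0.1, which kills the gradient; fix that.

```bash
sed -i 's/return (q\[:2\]\/q\[2\]).round(1)/return q[:2]\/q[2]/' h.py; python3 nest.py
```

```text
top (array([0.5893, 0.0501, 0.0685]), np.float64(0.63), np.float64(0.26)) [array([0.583 , 0.1419, 0.018 ]), array([0.5893, 0.0501, 0.018 ]), array([ 0.5956, -0.0417,  0.018 ])]
scene (array([0.5799, 0.0568, 0.0549]), np.float64(0.83), np.float64(0.36)) [array([0.5749, 0.1487, 0.018 ]), array([0.5799, 0.0568, 0.018 ]), array([ 0.5849, -0.0351,  0.018 ])]
both (array([0.5866, 0.0528, 0.0583]), np.float64(1.83), np.float64(0.83)) [array([0.5812, 0.1446, 0.018 ]), array([0.5866, 0.0528, 0.018 ]), array([ 0.592, -0.039,  0.018])]
```

```bash
cat > cal.py <<'E'
from fit import *
def shift(c,X,rad,h,thr,pad=7,sat=60):
    pts=cyl(*X,rad,h); q=np.array([p(c,k) for k in pts]); b=np.r_[q.min(0)-pad,q.max(0)+pad].astype(int)
    im=c["pixels"][b[1]:b[3],b[0]:b[2]]; im=cv2.resize(im,None,fx=S,fy=S,interpolation=cv2.INTER_CUBIC).astype(int)
    m=((im.max(2)<thr)&(im.max(2)-im.min(2)<sat)).astype(np.uint8)
    hull=cv2.convexHull(((q-b[:2])*S).astype(np.float32))
    best=None
    for du in np.arange(-5,5.1,.25):
        for dv in np.arange(-5,5.1,.25):
            k=np.zeros(m.shape,np.uint8); cv2.fillConvexPoly(k,(hull+np.array([du,dv])*S).astype(np.int32),1)
            ring=cv2.dilate(k,np.ones((13,13),np.uint8))-k
            sc=m[k>0].mean()-m[ring>0].mean()
            if best is None or sc>best[0]: best=(round(float(sc),2),du,dv)
    return best
if __name__=="__main__":
  for tag in ("sc5","top5"):
    c=load(tag)
    for n,X,rad,h in (("jar",(.434,.3157,.110),.026,.026),("bottle",(.5404,.4015,.135),.019,.028),("penA",(.4012,-.2816,.138),.0105,.046),("penB",(.4071,-.3490,.138),.0105,.046)):
        print(tag,n,[shift(c,X,rad,h,th) for th in (85,110,130)])
E
python3 cal.py
```

```text
sc5 jar [(0.67, np.float64(0.5), np.float64(1.5)), (0.54, np.float64(1.0), np.float64(1.5)), (0.33, np.float64(0.75), np.float64(1.75))]
sc5 bottle [(0.39, np.float64(3.0), np.float64(2.5)), (0.37, np.float64(2.5), np.float64(2.25)), (0.33, np.float64(3.5), np.float64(2.5))]
sc5 penA [(0.23, np.float64(0.75), np.float64(1.0)), (0.21, np.float64(2.5), np.float64(1.75)), (0.1, np.float64(2.75), np.float64(2.25))]
sc5 penB [(0.25, np.float64(1.25), np.float64(1.0)), (0.19, np.float64(1.25), np.float64(1.0)), (0.17, np.float64(2.75), np.float64(2.75))]
top5 jar [(0.49, np.float64(1.0), np.float64(0.75)), (0.86, np.float64(0.75), np.float64(0.5)), (0.81, np.float64(0.75), np.float64(0.25))]
top5 bottle [(0.64, np.float64(1.0), np.float64(0.5)), (0.68, np.float64(0.5), np.float64(0.75)), (0.64, np.float64(0.5), np.float64(0.75))]
top5 penA [(0.79, np.float64(1.25), np.float64(0.0)), (0.79, np.float64(1.0), np.float64(0.75)), (0.7, np.float64(1.25), np.float64(0.75))]
top5 penB [(0.81, np.float64(1.25), np.float64(-0.25)), (0.89, np.float64(1.0), np.float64(0.0)), (0.73, np.float64(1.0), np.float64(-0.25))]
```

```bash
python3 - <<'E'
from nest import *
for z in (.022,.025):
  for n,o in (("top",ob),("scene",ob2),("both",ob+ob2)):
    o=[(c,np.array(q)-((.85,.5) if c is t else (.8,1.4)),x,y) for c,q,x,y in o]
    print(z,n,*fit(o,z))
E
```

```text
0.022 top [0.5928 0.0535 0.0689] 0.66 0.25
0.022 scene [0.5931 0.0545 0.0552] 0.78 0.31
0.022 both [0.593  0.0541 0.0622] 0.85 0.33
0.025 top [0.591  0.0532 0.0689] 0.64 0.26
0.025 scene [0.5885 0.0562 0.0559] 0.72 0.33
0.025 both [0.5904 0.0546 0.0617] 0.98 0.42
```

```bash
cat > mod.py <<'E'
from h import *
from scipy.optimize import minimize
SH={"t":(.85,.5),"s":(.8,1.4)}; S=4
def pose(v,x,y,z): c,n=np.cos(v[2]),np.sin(v[2]); return (v[0]+c*x-n*y,v[1]+n*x+c*y,z)
def find(tag,x0,z=.0046,pad=22):
    c=load(tag); sh=np.array(SH[tag[0]]); P=lambda X:p(c,X)+sh
    cx=P((x0[0],x0[1],z)); b=np.r_[cx-34,cx+34].astype(int)
    im=cv2.resize(c["pixels"][b[1]:b[3],b[0]:b[2]],None,fx=S,fy=S,interpolation=cv2.INTER_CUBIC).astype(int)
    r,g,bb=im[...,0],im[...,1],im[...,2]
    m=((g>r+12)&(g>bb+8)).astype(np.uint8)
    def poly(v,hx,hy,zz,ox=0): return ((np.array([P(pose(v,ox+sx*hx,sy*hy,zz)) for sx,sy in ((1,1),(1,-1),(-1,-1),(-1,1))])-b[:2])*S*16).astype(np.int32)
    def f(v):
        k=np.zeros(m.shape,np.uint8); cv2.fillConvexPoly(k,poly(v,.039,.056,z),1,shift=4)
        o=np.zeros(m.shape,np.uint8); cv2.fillConvexPoly(o,poly(v,.049,.066,z),1,shift=4); o-=k
        i=np.zeros(m.shape,np.uint8); cv2.fillConvexPoly(i,poly(v,.025,.039,.0096,.002),1,shift=4); k[i>0]=0
        return -(m[k>0].mean()-m[o>0].mean())
    best=min((minimize(f,(x0[0]+dx,x0[1]+dy,a),method="Nelder-Mead",options=dict(initial_simplex=np.array((x0[0]+dx,x0[1]+dy,a))+np.array([[0,0,0],[.01,0,0],[0,.01,0],[0,0,.1]]))) for a in (-.15,0,.15) for dx in (-.006,.006) for dy in (-.006,.006)),key=lambda o:o.fun)
    org=((r>170)&(g>90)&(g<190)&(bb<90)); yy,xx=np.nonzero(org); oc=None
    if len(xx): oc=w(c,np.array([xx.mean(),yy.mean()])/S+b[:2]-sh,.007)[:2]
    return best.x.round(4),round(-best.fun,3),"orange",oc,"pred",np.round(pose(best.x,-.031,.034,0)[:2],4)
if __name__=="__main__":
    for a in ((("top",(.416,.139))),("sc3",(.416,.139)),("sc5",(.416,.139)),("top5",(.42,-.005)),("sc3",(.42,-.005)),("sc5",(.42,-.005)),("top1",(.416,-.155)),("top",(.416,-.155)),("top5",(.416,-.155))): print(*a,*find(*a))
E
python3 mod.py
```

```text
top (0.416, 0.139) [0.4188 0.1378 0.1262] 0.756 orange [0.3845 0.168 ] pred [0.3838 0.1676]
sc3 (0.416, 0.139) [0.4188 0.1454 0.1277] 0.657 orange [0.3891 0.1417] pred [0.3837 0.1752]
sc5 (0.416, 0.139) [0.4189 0.145  0.1216] 0.659 orange [0.389  0.1445] pred [0.384 0.175]
top5 (0.42, -0.005) [ 0.4244 -0.0086  0.0308] 0.612 orange [ 0.393  -0.0409] pred [0.3924 0.0244]
sc3 (0.42, -0.005) [ 0.4261 -0.0078  0.0126] 0.623 orange [0.3972 0.0286] pred [0.3947 0.0258]
sc5 (0.42, -0.005) [ 0.426  -0.0075  0.017 ] 0.615 orange [0.3973 0.0286] pred [0.3944 0.026 ]
top1 (0.416, -0.155) [ 0.4176 -0.1559 -0.1386] 0.679 orange None pred [ 0.3916 -0.1179]
top (0.416, -0.155) [ 0.4181 -0.1556 -0.1377] 0.641 orange [ 0.3928 -0.1174] pred [ 0.392  -0.1176]
top5 (0.416, -0.155) [ 0.4181 -0.1558 -0.133 ] 0.562 orange [ 0.393  -0.1174] pred [ 0.3919 -0.118 ]
```

Call:
servo_tool:
  commands:
    - [[0,-4,40,0,0,0,-0.14],[0,-8,85,0,0,0,-0.28],[0,-12,130,0,0,0,-0.42],[0,-16,170,40,0,0,-0.56],[0,-16,200,80,0,0,-0.7]]

```text
time_s: 27.95
tcp_pos: [0.4247, -0.1515, 0.1545]
ee_rot: [[-0.761, -0.649, 0.007], [-0.649, 0.761, -0.0], [-0.005, -0.004, -1.0]]
wrist_force: [0.8, 0.3, -1.2]
gripper_width: 0.558
gripper_force: 0.0
```

Call:
servo_tool:
  commands:
    - [[0,0,0,10,0,0,-0.14],[0,0,0,20,0,0,-0.28],[0,0,0,30,0,0,-0.42],[0,0,0,40,0,0,-0.56],[0,0,0,50,0,0,-0.7]]

```text
time_s: 28.45
tcp_pos: [0.4232, -0.1531, 0.1034]
ee_rot: [[-0.164, -0.986, 0.001], [-0.986, 0.164, 0.0], [-0.0, -0.001, -1.0]]
wrist_force: [-0.1, -0.0, -0.7]
gripper_width: 0.962
gripper_force: 0.0
```

```bash
cat > go.py <<'E'
import sys
from h import *
from station import r
a=[float(v) for v in sys.argv[1:]]
q=r.sense(); print(q["tcp_pos"].round(4),"F",q["wrist_force"].round(1),"M",q["moment"].round(2),"g",round(q["gripper_width"]*87,1),round(q["gripper_force"],1),"t",q["time_s"],"z",q["ee_rot"][:,2].round(3))
print(rowto(q,a[:3],a[3]))
E
python3 go.py .4211 -.1481 .0165 172.2
```

```text
[ 0.4232 -0.1531  0.1034] F [-0.1 -0.  -0.7] M [ 0.02  0.1  -0.04] g 83.7 0.0 t 28.45 z [ 0.001  0.    -1.   ]
(array([-4.6,  2.9, 86.9]), np.float64(-0.029), np.float64(170.5), array([  1.,  14., -34.,  -0., -43., -10.]))
```

Call:
servo_tool:
  commands:
    - [[0,-4.6,2.9,30,0,0,-0.029],[0,-4.6,2.9,55,0,0,-0.029],[0,-4.6,2.9,75,0,0,-0.029],[0,-4.6,2.9,80,0,0,-0.029],[0,-4.6,2.9,80,0,0,-0.029]]

```text
time_s: 28.95
tcp_pos: [0.4207, -0.1482, 0.0235]
ee_rot: [[-0.141, -0.99, -0.002], [-0.99, 0.141, -0.0], [0.0, 0.002, -1.0]]
wrist_force: [0.8, 0.9, 0.5]
gripper_width: 0.995
gripper_force: 0.0
```

```bash
python3 go.py .4211 -.1481 .0165 172.2; python3 - <<'E'
from h import *
c=snap("scene","sc6"); crop(c,215,215,335,305,6.6,"sc6")
E
```

```text
[ 0.4207 -0.1482  0.0235] F [0.8 0.9 0.5] M [-0.01  0.11  0.03] g 86.6 0.0 t 28.95 z [-0.002 -0.    -1.   ]
(array([-0.2, -0.4,  7. ]), np.float64(-0.006), np.float64(171.9), array([  2.,  22., -39.,   0., -30., -10.]))
```

View pics/sc6.png

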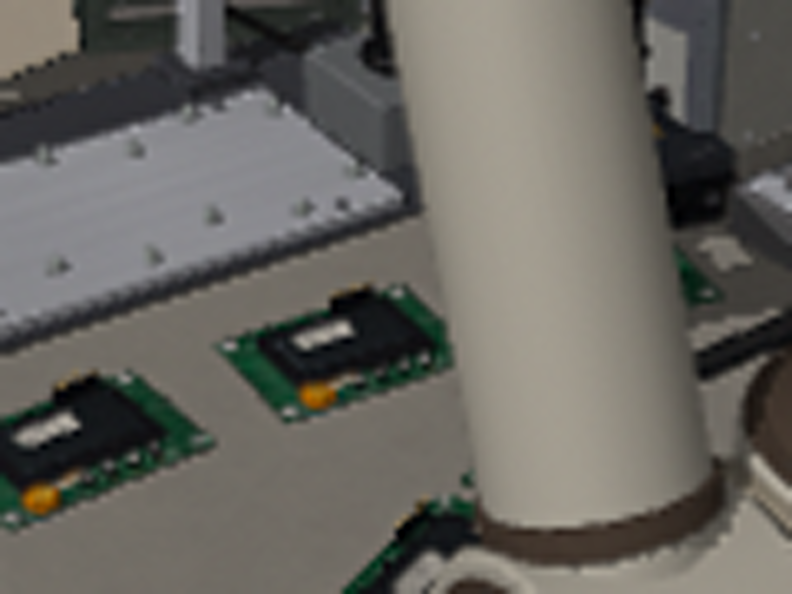

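Call:
servo_tool:
  commands:
    - [[0,-0.2,-0.4,4,0,0,-0.006],[0,-0.2,-0.4,7,0,0,-0.006],[0,-0.2,-0.4,7,0,0,-0.006],[0,-0.2,-0.4,7,0,0,-0.006],[0.2,-0.2,-0.4,7,0,0,-0.006]]

```text
time_s: 29.5
tcp_pos: [0.4216, -0.148, 0.0173]
ee_rot: [[-0.136, -0.991, 0.001], [-0.991, 0.136, -0.0], [-0.0, -0.001, -1.0]]
wrist_force: [0.4, -0.1, 0.2]
gripper_width: 0.967
gripper_force: 0.0
```

Call:
servo_tool:
  commands:
    - [[0.3,0,0,0,0,0,0],[0.38,0,0,0,0,0,0],[0.45,0,0,0,0,0,0],[0.6,0,0,0,0,0,0],[0.6,0,0,0,0,0,0]]

```text
time_s: 30.0
tcp_pos: [0.4213, -0.148, 0.0171]
ee_rot: [[-0.136, -0.991, -0.0], [-0.991, 0.136, 0.0], [-0.0, 0.0, -1.0]]
wrist_force: [-0.3, 0.1, 0.7]
gripper_width: 0.562
gripper_force: 30.0
```

Call:
servo_tool:
  commands:
    - [[1,0,0,0,0,0,0],[1,0,0,0,0,0,0],[1,0,0,-1,0,0,0],[1,0,0,-5,0,0,0],[1,0,0,-10,0,0,0]]

```text
time_s: 30.5
tcp_pos: [0.4212, -0.148, 0.0272]
ee_rot: [[-0.136, -0.991, -0.001], [-0.991, 0.136, 0.0], [0.0, 0.001, -1.0]]
wrist_force: [0.0, -0.6, -0.4]
gripper_width: 0.566
gripper_force: 30.0
```

```bash
python3 go.py .47 -.0378 .12 93.55
```

```text
[ 0.4212 -0.148   0.0272] F [ 0.  -0.6 -0.4] M [ 0.04  0.12 -0.04] g 49.2 30.0 t 30.5 z [-0.001  0.    -1.   ]
(array([-115.8,  -33.3,  -92.8]), np.float64(1.373), np.float64(172.2), array([  2.,  21., -39.,  -0., -30.,  -9.]))
```

Call:
servo_tool:
  commands:
    - [[1,0,0,-25,0,0,0],[1,0,0,-50,0,0,0.1],[1,-10,-3,-70,0,0,0.23],[1,-20,-6,-80,0,0,0.36],[1,-35,-10,-80,0,0,0.49]]

```text
time_s: 31.0
tcp_pos: [0.4372, -0.1145, 0.1093]
ee_rot: [[-0.591, -0.807, 0.005], [-0.807, 0.591, 0.0], [-0.003, -0.004, -1.0]]
wrist_force: [0.2, -0.3, -0.7]
gripper_width: 0.563
gripper_force: 30.0
```

Call:
servo_tool:
  commands:
    - [[1,0,0,0,0,0,0.13],[1,0,0,0,0,0,0.26],[1,0,0,0,0,0,0.39],[1,0,0,0,0,0,0.52],[1,0,0,0,0,0,0.65]]

```text
time_s: 31.5
tcp_pos: [0.4359, -0.1146, 0.1075]
ee_rot: [[-0.958, -0.285, 0.0], [-0.285, 0.958, 0.0], [-0.0, -0.0, -1.0]]
wrist_force: [0.0, 0.3, -0.4]
gripper_width: 0.562
gripper_force: 30.0
```

Call:
servo_tool:
  commands:
    - [[1,0,0,0,0,0,0.12],[1,0,0,0,0,0,0.23],[1,0,0,0,0,0,0.23],[1,0,0,0,0,0,0.23],[1,0,0,0,0,0,0.23]]

```text
time_s: 32.0
tcp_pos: [0.4361, -0.1147, 0.1073]
ee_rot: [[-0.998, -0.066, 0.0], [-0.066, 0.998, 0.0], [-0.0, 0.0, -1.0]]
wrist_force: [-0.4, 0.3, -1.1]
gripper_width: 0.567
gripper_force: 30.0
```

```bash
python3 go.py .6058 -.0393 .080 93.55
```

```text
[ 0.4361 -0.1147  0.1073] F [-0.4  0.3 -1.1] M [ 0.02 -0.04 -0.04] g 49.3 30.0 t 32.0 z [ 0.  0. -1.]
(array([-174.3,   63.9,   27.3]), np.float64(0.004), np.float64(93.8), array([  6.,  14., -33.,  -0., -43., -92.]))
```

Call:
servo_tool:
  commands:
    - [[1,-40,16,0,0,0,0],[1,-80,32,0,0,0,0],[1,-120,46,5,0,0,0],[1,-155,58,20,0,0,0],[1,-174.3,63.9,27,0,0,0.004]]

```text
time_s: 32.5
tcp_pos: [0.608, -0.0384, 0.0787]
ee_rot: [[-0.998, -0.063, -0.0], [-0.063, 0.998, -0.0], [0.0, -0.0, -1.0]]
wrist_force: [0.6, -0.8, -1.0]
gripper_width: 0.561
gripper_force: 30.0
```

Call:
servo_tool:
  commands:
    - [[1,0,0,0,0,0,0],[1,0,0,5,0,0,0],[1,0,0,15,0,0,0],[1,0,0,20,0,0,0],[1,0,0,20,0,0,0]]

```text
time_s: 33.0
tcp_pos: [0.6044, -0.0401, 0.0592]
ee_rot: [[-0.998, -0.06, -0.002], [-0.06, 0.998, -0.0], [0.002, -0.0, -1.0]]
wrist_force: [0.7, -0.9, -1.6]
gripper_width: 0.564
gripper_force: 30.0
```

```bash
python3 go.py .6058 -.0393 .0351 93.55;python3 - <<'E'
from h import *
c=snap("scene","sc7"); crop(c,175,175,295,265,6.6,"sc7"); snap("top","top7")
E
```

```text
[ 0.6044 -0.0401  0.0592] F [ 0.7 -0.9 -1.6] M [-0.06 -0.06 -0.01] g 49.1 30.0 t 33.0 z [-0.002 -0.    -1.   ]
(array([-1.5,  0.7, 24.1]), np.float64(-0.002), np.float64(93.5), array([ 11.,  30., -14.,  -0., -46., -98.]))
```

View pics/sc7.png

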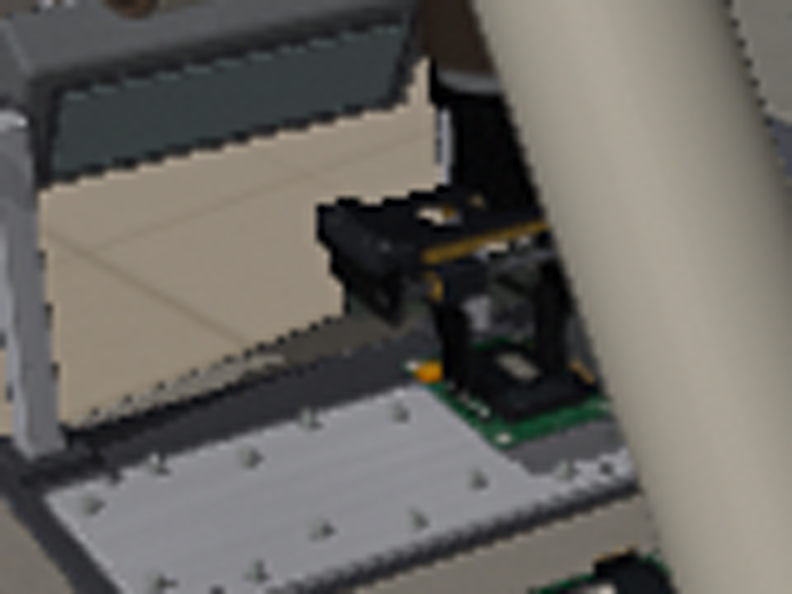

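```bash
python3 - <<'E'
from h import *
c=load("sc7"); sh=np.array((.8,1.4))
ob=lambda x,y:np.array((175+x/6.6,175+y/6.6))
o=np.array((.5963,-.0386)); nx=np.array((.998,.062)); ny=np.array((-.062,.998))
for q,a,b in (((503,437),-.056,.039),((410,365),.056,.039)):
    X=np.r_[o+a*nx+b*ny,.0467]; print(ob(*q)-p(c,X)-sh)
N=np.array((.592,.054))
for q,a,b in (((477,478),-.044,-.046),((565,465),-.063,-.092),((400,410),.044,-.046),((310,418),.063,0),((418,518),-.063,0)):
    X=np.r_[N+a*nx+b*ny,.024]; print("pin",ob(*q)-p(c,X)-sh)
# 1px effects
print(p(c,(.548,-.0032,.0467))-p(c,(.538,-.0032,.0467)),p(c,(.538,.0068,.0467))-p(c,(.538,-.0032,.0467)))
E
```

```text
[ 0.12894343 -1.67070104]
[0.96720408 0.0640006 ]
pin [-0.20464503  0.02419177]
pin [-0.69152181 -0.66510113]
pin [-0.29133208 -0.12831576]
pin [-0.48361569 -0.0889367 ]
pin [-0.22531064  0.03965275]
[-1.25156758 -1.23651008] [-2.56281441  0.69828927]
```

```bash
cat > held.py <<'E'
from mod import *
def held(tag,v0,z,thr=8):
    c=load(tag); sh=np.array(SH[tag[0]]); P=lambda X:p(c,X)+sh
    cx=P((v0[0],v0[1],z)); b=np.r_[cx-40,cx+40].astype(int); b[:2]=np.maximum(b[:2],0)
    im=cv2.resize(c["pixels"][b[1]:b[3],b[0]:b[2]],None,fx=S,fy=S,interpolation=cv2.INTER_CUBIC).astype(int)
    r,g,bb=im[...,0],im[...,1],im[...,2]; m=((g>r+thr)&(g>bb+thr*.6)).astype(np.uint8)
    def sc(v):
        poly=lambda d:((np.array([P(pose(v,sx*(.039+d),sy*(.056+d),z)) for sx,sy in ((1,1),(1,-1),(-1,-1),(-1,1))])-b[:2])*S*16).astype(np.int32)
        k=[np.zeros(m.shape,np.uint8) for _ in range(3)]
        for a,d in zip(k,(-.008,0,.008)): cv2.fillConvexPoly(a,poly(d),1,shift=4)
        return m[(k[1]-k[0])>0].mean()-m[(k[2]-k[1])>0].mean()
    G=np.arange(-.010,.0101,.001)
    R=sorted(((sc((v0[0]+dx,v0[1]+dy,v0[2])),dx,dy) for dx in G for dy in G),reverse=True)[:12]
    return np.mean(R,0).round(4),round(R[0][0],3)
if __name__=="__main__":
    for tag in ("sc7","top7"):
        for t in (5,12,20): print(tag,held(tag,(.5963,-.0386,-1.509),.0467,t))
E
python3 held.py
```

```text
sc7 (array([5.399e-01, 3.000e-04, 2.200e-03]), np.float64(0.57))
sc7 (array([0.4399, 0.001 , 0.0021]), np.float64(0.468))
sc7 (array([0.3222, 0.0031, 0.0013]), np.float64(0.335))
top7 (array([ 0.5728, -0.0022,  0.0019]), np.float64(0.59))
top7 (array([ 0.4684, -0.0016,  0.0019]), np.float64(0.483))
top7 (array([0.3457, 0.0012, 0.002 ]), np.float64(0.356))
```

Call:
servo_tool:
  commands:
    - [[1,-1.4,-0.2,3,0,0,0],[1,-1.4,-0.2,8,0,0,0],[1,-1.4,-0.2,13,0,0,0],[1,-1.4,-0.2,16,0,0,0],[1,-1.4,-0.2,16,0,0,0]]

```text
time_s: 33.6
tcp_pos: [0.6068, -0.0398, 0.0433]
ee_rot: [[-0.998, -0.061, -0.002], [-0.061, 0.998, -0.0], [0.002, -0.0, -1.0]]
wrist_force: [0.3, 0.2, -1.3]
gripper_width: 0.563
gripper_force: 30.0
```

Call:
servo_tool:
  commands:
    - [[1,0,0,2,0,0,0],[1,0,0,4,0,0,0],[1,0,0,6,0,0,0],[1,0,0,7,0,0,0],[1,0,0,7,0,0,0]]

```text
time_s: 34.1
tcp_pos: [0.6071, -0.0397, 0.0369]
ee_rot: [[-0.998, -0.061, -0.0], [-0.061, 0.998, -0.0], [0.0, -0.0, -1.0]]
wrist_force: [0.6, 0.2, -1.8]
gripper_width: 0.569
gripper_force: 30.0
```

```bash
python3 go.py .6058 -.0393 .0351 93.55
```

```text
[ 0.6071 -0.0397  0.0369] F [ 0.6  0.2 -1.8] M [-0.   -0.01  0.04] g 49.5 30.0 t 34.1 z [-0. -0. -1.]
(array([1.3, 0.5, 1.8]), np.float64(-0.001), np.float64(93.5), array([ 11.,  32., -15.,  -0., -43., -98.]))
```

Call:
servo_tool:
  commands:
    - [[1,0.5,0,0.7,0,0,0],[1,1,0,1.4,0,0,0],[1,1,0,2,0,0,0],[1,1,0,2.4,0,0,0],[1,1,0,2.4,0,0,0]]

```text
time_s: 34.6
tcp_pos: [0.6062, -0.0398, 0.0351]
ee_rot: [[-0.998, -0.061, -0.0], [-0.061, 0.998, -0.0], [0.0, -0.0, -1.0]]
wrist_force: [-0.8, 0.1, 2.6]
gripper_width: 0.562
gripper_force: 30.0
```

Call:
servo_tool:
  commands:
    - [[0.8,0,0,0,0,0,0],[0.5,0,0,0,0,0,0],[0.32,0,0,0,0,0,0],[0.32,0,0,0,0,0,0],[0.32,0,0,0,0,0,0]]

```text
time_s: 35.1
tcp_pos: [0.6064, -0.0398, 0.0344]
ee_rot: [[-0.998, -0.061, 0.0], [-0.061, 0.998, 0.0], [-0.0, 0.0, -1.0]]
wrist_force: [-0.7, 0.2, -0.1]
gripper_width: 0.668
gripper_force: 0.0
```

Call:
servo_tool:
  commands:
    - [[0.32,0,0,-10,0,0,0],[0.32,0,0,-40,0,0,0],[0.32,0,0,-80,0,0,0],[0.32,0,0,-110,0,0,0],[0.2,0,0,-110,0,0,0]]

```text
time_s: 35.6
tcp_pos: [0.6096, -0.0396, 0.1509]
ee_rot: [[-0.998, -0.062, 0.012], [-0.062, 0.998, 0.001], [-0.012, -0.0, -1.0]]
wrist_force: [1.1, -0.9, -0.2]
gripper_width: 0.716
gripper_force: 0.0
```

Call:
servo_tool:
  commands:
    - [[0,40,10,0,0,0,0],[0,80,20,0,0,0,0],[0,120,35,0,0,0,0],[0,160,45,0,0,0,0],[0,180,50,0,0,0,0]]

```text
time_s: 36.1
tcp_pos: [0.4199, -0.0011, 0.1443]
ee_rot: [[-0.998, -0.061, -0.002], [-0.061, 0.998, 0.0], [0.002, 0.0, -1.0]]
wrist_force: [0.2, 0.5, -0.4]
gripper_width: 0.991
gripper_force: 0.0
```

```bash
python3 go.py .42 0 .12 90; cat > look.py <<'E'
import sys
from held import *
tag=sys.argv[1]; snap("top","t"+tag); snap("scene","s"+tag)
for T in ("t"+tag,"s"+tag):
    for n,v,z in (("n0",(.5863,.1458,-1.509),.0226),("n1",(.592,.054,-1.509),.0226),("n2",(.5977,-.0378,-1.509),.0226)): print(T,n,held(T,v,z,10))
    for x0 in ((.4188,.140),(.425,-.008)): print(T,*find(T,x0))
E
python3 look.py 8
```

```text
[ 0.4199 -0.0011  0.1443] F [ 0.2  0.5 -0.4] M [-0.03 -0.06  0.02] g 86.2 0.0 t 36.1 z [-0.002  0.    -1.   ]
(array([-0.2,  1. , 24.3]), np.float64(0.061), np.float64(93.5), array([  22.,    8.,  -34.,   -0.,  -48., -109.]))
t8 n0 (array([0.    , 0.01  , 0.0045]), np.float64(0.0))
t8 n1 (array([0.    , 0.01  , 0.0045]), np.float64(0.0))
t8 n2 (array([ 0.1955, -0.0006,  0.0012]), np.float64(0.206))
t8 [ 0.4128  0.134  -0.15  ] 0.0 orange None pred [0.3872 0.1723]
t8 [ 0.4252 -0.0084  0.0112] 0.383 orange None pred [0.3938 0.0252]
s8 n0 (array([0.    , 0.01  , 0.0045]), np.float64(0.0))
s8 n1 (array([0.    , 0.01  , 0.0045]), np.float64(0.0))
s8 n2 (array([0.5624, 0.0017, 0.0017]), np.float64(0.588))
s8 [0.4189 0.1457 0.1177] 0.666 orange [0.387  0.1751] pred [0.3841 0.1758]
s8 [ 0.426  -0.0079  0.011 ] 0.633 orange [0.4883 0.0138] pred [0.3946 0.0258]
```

```bash
python3 - <<'E'
from mod import *
print(find("scene",(.4188,.14))); print(find("top3",(.4188,.14))); print(find("top4",(.4188,.14)))
E
```

```text
(array([0.4206, 0.1387, 0.126 ]), np.float64(0.656), 'orange', array([0.3898, 0.1698]), 'pred', array([0.3855, 0.1685]))
(array([0.4175, 0.1444, 0.1193]), np.float64(0.763), 'orange', array([0.3879, 0.1014]), 'pred', array([0.3827, 0.1745]))
(array([0.4179, 0.1446, 0.1408]), np.float64(0.257), 'orange', array([0.3885, 0.0928]), 'pred', array([0.3824, 0.1739]))
```

Call:
servo_tool:
  commands:
    - [[0,0,0,0,0,0,-0.14],[0,0,0,0,0,0,-0.28],[0,0,0,0,0,0,-0.42],[0,0,0,0,0,0,-0.56],[0,0,0,0,0,0,-0.7]]

```text
time_s: 36.7
tcp_pos: [0.4247, -0.0008, 0.1447]
ee_rot: [[-0.72, -0.694, 0.001], [-0.694, 0.72, 0.0], [-0.0, -0.0, -1.0]]
wrist_force: [0.5, -0.4, -0.6]
gripper_width: 0.998
gripper_force: 0.0
```

Call:
servo_tool:
  commands:
    - [[0,0,0,10,0,0,-0.14],[0,0,0,20,0,0,-0.28],[0,0,0,30,0,0,-0.42],[0,0,0,40,0,0,-0.56],[0,0,0,50,0,0,-0.7]]

```text
time_s: 37.2
tcp_pos: [0.4248, -0.0008, 0.0943]
ee_rot: [[-0.104, -0.995, 0.001], [-0.995, 0.104, 0.0], [-0.0, -0.001, -1.0]]
wrist_force: [0.2, 0.1, -0.0]
gripper_width: 1.005
gripper_force: 0.0
```

```bash
python3 go.py .4275 0 .0165 180.8; python3 - <<'E'
from mod import *
snap("scene","s9"); print(find("s9",(.425,-.008)),find("s9",(.4188,.143)))
E
```

```text
[ 0.4248 -0.0008  0.0943] F [ 0.2  0.1 -0. ] M [ 0.02  0.09 -0.01] g 87.4 0.0 t 37.2 z [ 0.001  0.    -1.   ]
(array([-1. , -2.5, 77.8]), np.float64(-0.118), np.float64(174.0), array([ 22.,  12., -37.,   0., -40., -28.]))
(array([ 0.4256, -0.0073,  0.0169]), np.float64(0.62), 'orange', array([0.4805, 0.0153]), 'pred', array([0.394 , 0.0261])) (array([0.4189, 0.145 , 0.1217]), np.float64(0.659), 'orange', array([0.3868, 0.1756]), 'pred', array([0.384, 0.175]))
```

Call:
servo_tool:
  commands:
    - [[0,-1,-2.5,30,0,0,-0.118],[0,-1,-2.5,55,0,0,-0.118],[0,-1,-2.5,70,0,0,-0.118],[0,-1,-2.5,77.3,0,0,-0.118],[0,-1,-2.5,77.3,0,0,-0.118]]

```text
time_s: 37.75
tcp_pos: [0.4264, -0.0002, 0.0167]
ee_rot: [[0.007, -1.0, -0.002], [-1.0, -0.007, -0.001], [0.001, 0.002, -1.0]]
wrist_force: [-0.2, 0.2, -0.2]
gripper_width: 0.999
gripper_force: 0.0
```

```bash
python3 go.py .4275 0 .0165 180.8
```

```text
[ 4.264e-01 -2.000e-04  1.670e-02] F [-0.2  0.2 -0.2] M [ 0.03  0.06 -0.01] g 86.9 0.0 t 37.75 z [-0.002 -0.001 -1.   ]
(array([-0.2, -1.1,  0.2]), np.float64(-0.007), np.float64(-179.6), array([ 22.,  21., -42.,   0., -27., -22.]))
```

Call:
servo_tool:
  commands:
    - [[0.15,0,-1,0,0,0,-0.006],[0.3,0,-1,0,0,0,-0.006],[0.38,0,-1,0,0,0,-0.006],[0.6,0,-1,0,0,0,-0.006],[0.6,0,-1,0,0,0,-0.006]]

```text
time_s: 38.25
tcp_pos: [0.4273, -0.0, 0.0178]
ee_rot: [[0.014, -1.0, 0.001], [-1.0, -0.014, 0.0], [-0.0, -0.001, -1.0]]
wrist_force: [-0.4, -0.0, -0.5]
gripper_width: 0.63
gripper_force: 0.0
```

Call:
servo_tool:
  commands:
    - [[1,0,0,0,0,0,0],[1,0,0,0,0,0,0],[1,0,0,0,0,0,0],[1,0,0,-2,0,0,0],[1,0,0,-5,0,0,0]]

```text
time_s: 38.75
tcp_pos: [0.427, -0.0001, 0.0223]
ee_rot: [[0.014, -1.0, -0.001], [-1.0, -0.014, -0.0], [0.0, 0.001, -1.0]]
wrist_force: [0.2, 0.4, -0.1]
gripper_width: 0.563
gripper_force: 30.0
```

```bash
python3 go.py .4275 0 .0165 180.8
```

```text
[ 4.27e-01 -1.00e-04  2.23e-02] F [ 0.2  0.4 -0.1] M [ 0.04  0.09 -0.03] g 49.0 30.0 t 38.75 z [-0.001 -0.    -1.   ]
(array([-0.1, -0.5,  5.8]), np.float64(-0.0), np.float64(-179.2), array([ 22.,  20., -41.,  -0., -28., -21.]))
```

Call:
servo_tool:
  commands:
    - [[1,0,0,-25,0,0,0],[1,0,0,-50,0,0,0.1],[1,0,0,-75,0,0,0.23],[1,0,0,-80,0,0,0.36],[1,0,0,-80,0,0,0.49]]

```text
time_s: 39.25
tcp_pos: [0.4279, 0.0002, 0.1039]
ee_rot: [[-0.463, -0.886, 0.003], [-0.886, 0.463, 0.001], [-0.003, -0.002, -1.0]]
wrist_force: [-0.1, -0.6, -0.9]
gripper_width: 0.561
gripper_force: 30.0
```

Call:
servo_tool:
  commands:
    - [[1,0,0,0,0,0,0.13],[1,0,0,0,0,0,0.26],[1,0,0,0,0,0,0.39],[1,0,0,0,0,0,0.52],[1,0,0,0,0,0,0.65]]

```text
time_s: 39.75
tcp_pos: [0.4269, -0.0001, 0.1024]
ee_rot: [[-0.905, -0.425, -0.0], [-0.425, 0.905, 0.0], [0.0, 0.0, -1.0]]
wrist_force: [0.2, -0.5, -0.3]
gripper_width: 0.564
gripper_force: 30.0
```

Call:
servo_tool:
  commands:
    - [[1,0,0,0,0,0,0.13],[1,0,0,0,0,0,0.26],[1,0,0,0,0,0,0.38],[1,0,0,0,0,0,0.38],[1,0,0,0,0,0,0.38]]

```text
time_s: 40.25
tcp_pos: [0.4271, -0.0001, 0.1024]
ee_rot: [[-0.998, -0.067, -0.0], [-0.067, 0.998, 0.0], [0.0, 0.0, -1.0]]
wrist_force: [0.4, 0.4, 0.1]
gripper_width: 0.564
gripper_force: 30.0
```

```bash
python3 go.py .6001 .0525 .080 93.55
```

```text
[ 4.271e-01 -1.000e-04  1.024e-01] F [0.4 0.4 0.1] M [-0.06 -0.   -0.01] g 49.1 30.0 t 40.25 z [-0.  0. -1.]
(array([-176.2,   40.9,   22.4]), np.float64(0.005), np.float64(93.9), array([  22.,   12.,  -37.,   -0.,  -42., -108.]))
```

Call:
servo_tool:
  commands:
    - [[1,-45,10,0,0,0,0],[1,-90,20,0,0,0,0],[1,-135,30,5,0,0,0],[1,-165,40.9,15,0,0,0],[1,-176.2,40.9,22,0,0,0.005]]

```text
time_s: 40.75
tcp_pos: [0.6031, 0.0534, 0.0793]
ee_rot: [[-0.998, -0.063, 0.001], [-0.063, 0.998, 0.0], [-0.001, 0.0, -1.0]]
wrist_force: [0.4, 0.2, -0.2]
gripper_width: 0.567
gripper_force: 30.0
```

Call:
servo_tool:
  commands:
    - [[1,0,0,0,0,0,0],[1,0,0,5,0,0,0],[1,0,0,15,0,0,0],[1,0,0,20,0,0,0],[1,0,0,20,0,0,0]]

```text
time_s: 41.25
tcp_pos: [0.599, 0.0517, 0.0596]
ee_rot: [[-0.998, -0.06, -0.002], [-0.06, 0.998, -0.0], [0.002, -0.0, -1.0]]
wrist_force: [-0.5, -0.4, 0.7]
gripper_width: 0.566
gripper_force: 30.0
```

```bash
python3 go.py .6001 .0525 .0355 93.55; python3 - <<'E'
from held import *
snap("top","t10"); snap("scene","s10")
from station import r
q=r.sense()["tcp_pos"]; v=(q[0]-.008-.0001,q[1]-.0005+.002,-1.509); z=q[2]-.0175+.0046
for T in ("t10","s10"): print(T,[held(T,v,z,th) for th in (5,10,15)], held(T,(.5977,-.0378,-1.509),.0226,10))
E
```

```text
[0.599  0.0517 0.0596] F [-0.5 -0.4  0.7] M [-0.01 -0.03  0.01] g 49.3 30.0 t 41.25 z [-0.002 -0.    -1.   ]
(array([-1.2,  0.7, 24.1]), np.float64(-0.002), np.float64(93.4), array([  20.,   30.,  -15.,   -0.,  -46., -107.]))
t10 [(array([ 0.6258, -0.0053,  0.0013]), np.float64(0.644)), (array([ 0.4964, -0.0048,  0.0017]), np.float64(0.509)), (array([ 0.3949, -0.0036,  0.0011]), np.float64(0.407))] (array([ 0.592 , -0.0006,  0.0012]), np.float64(0.609))
s10 [(array([ 0.4988, -0.0013,  0.0023]), np.float64(0.527)), (array([ 0.4751, -0.0012,  0.002 ]), np.float64(0.503)), (array([ 4.07e-01, -3.00e-04,  1.90e-03]), np.float64(0.437))] (array([0.3772, 0.0015, 0.0015]), np.float64(0.392))
```

Call:
servo_tool:
  commands:
    - [[1,-2,0,3,0,0,0],[1,-2.5,0.3,8,0,0,0],[1,-2.5,0.3,13,0,0,0],[1,-2.5,0.3,16,0,0,0],[1,-2.5,0.3,16,0,0,0]]

```text
time_s: 41.85
tcp_pos: [0.6023, 0.0524, 0.0435]
ee_rot: [[-0.998, -0.06, -0.002], [-0.06, 0.998, -0.0], [0.002, -0.0, -1.0]]
wrist_force: [0.3, -0.6, -1.4]
gripper_width: 0.561
gripper_force: 30.0
```

Call:
servo_tool:
  commands:
    - [[1,0,0,2,0,0,0],[1,0,0,4,0,0,0],[1,0,0,6,0,0,0],[1,0,0,7,0,0,0],[1,0,0,7,0,0,0]]

```text
time_s: 42.35
tcp_pos: [0.6027, 0.0525, 0.0372]
ee_rot: [[-0.998, -0.06, -0.0], [-0.06, 0.998, -0.0], [0.0, -0.0, -1.0]]
wrist_force: [-0.5, -0.8, -1.4]
gripper_width: 0.561
gripper_force: 30.0
```

Call:
servo_tool:
  commands:
    - [[1,0,0,0.6,0,0,0],[1,0,0,1.2,0,0,0],[1,0,0,1.8,0,0,0],[1,0,0,2,0,0,0],[1,0,0,2,0,0,0]]

```text
time_s: 42.85
tcp_pos: [0.6029, 0.0526, 0.0357]
ee_rot: [[-0.998, -0.06, 0.0], [-0.06, 0.998, -0.0], [-0.0, -0.0, -1.0]]
wrist_force: [-1.4, 0.1, 1.4]
gripper_width: 0.563
gripper_force: 30.0
```

Call:
servo_tool:
  commands:
    - [[0.8,0,0,0,0,0,0],[0.5,0,0,0,0,0,0],[0.32,0,0,0,0,0,0],[0.32,0,0,0,0,0,0],[0.32,0,0,0,0,0,0]]

```text
time_s: 43.35
tcp_pos: [0.6028, 0.0526, 0.0352]
ee_rot: [[-0.998, -0.06, -0.0], [-0.06, 0.998, 0.0], [0.0, 0.0, -1.0]]
wrist_force: [0.7, -0.0, -0.1]
gripper_width: 0.671
gripper_force: 0.0
```

Call:
servo_tool:
  commands:
    - [[0.32,0,0,-10,0,0,0],[0.32,0,0,-40,0,0,0],[0.32,0,0,-80,0,0,0],[0.32,0,0,-110,0,0,0],[0.2,0,0,-110,0,0,0]]

```text
time_s: 43.85
tcp_pos: [0.6061, 0.0533, 0.1517]
ee_rot: [[-0.998, -0.061, 0.011], [-0.061, 0.998, 0.002], [-0.011, 0.002, -1.0]]
wrist_force: [0.2, -0.1, 0.2]
gripper_width: 0.716
gripper_force: 0.0
```

Call:
servo_tool:
  commands:
    - [[0,40,22,0,0,0,-0.1],[0,80,50,0,0,0,-0.2],[0,115,75,0,0,0,-0.3],[0,150,100,0,0,0,-0.42],[0,174,111,0,0,0,-0.54]]

```text
time_s: 44.35
tcp_pos: [0.4202, 0.1537, 0.1454]
ee_rot: [[-0.822, -0.57, -0.0], [-0.57, 0.822, 0.0], [0.0, 0.0, -1.0]]
wrist_force: [0.5, 0.9, 0.4]
gripper_width: 0.992
gripper_force: 0.0
```

Call:
servo_tool:
  commands:
    - [[0,0,0,0,0,0,-0.14],[0,0,0,10,0,0,-0.28],[0,0,0,20,0,0,-0.42],[0,0,0,30,0,0,-0.56],[0,0,0,40,0,0,-0.7]]

```text
time_s: 44.85
tcp_pos: [0.4223, 0.1529, 0.1051]
ee_rot: [[-0.262, -0.965, -0.0], [-0.965, 0.262, 0.0], [-0.0, 0.0, -1.0]]
wrist_force: [-0.5, -0.8, -0.6]
gripper_width: 0.995
gripper_force: 0.0
```

```bash
python3 go.py .4199 .1532 .0165 187; python3 - <<'E'
from held import *
snap("scene","s11"); snap("top","t11"); print(find("s11",(.4189,.145)),find("t11",(.4189,.145)))
for T in ("t11","s11"): print(T,[held(T,v,.0226,10) for v in ((.592,.054,-1.509),(.5977,-.0378,-1.509))])
E
```

```text
[0.4223 0.1529 0.1051] F [-0.5 -0.8 -0.6] M [ 0.01  0.1  -0.04] g 86.6 0.0 t 44.85 z [-0.  0. -1.]
(array([ 0.4,  2.3, 88.6]), np.float64(-0.387), np.float64(164.8), array([ 41.,  14., -34.,  -0., -43., -56.]))
(array([0.4189, 0.1451, 0.1212]), np.float64(0.652), 'orange', array([0.3868, 0.1754]), 'pred', array([0.384 , 0.1751])) (array([0.4172, 0.1444, 0.1342]), np.float64(0.432), 'orange', array([0.3822, 0.1737]), 'pred', array([0.3819, 0.1739]))
t11 [(array([0.6526, 0.0022, 0.002 ]), np.float64(0.684)), (array([ 0.7161, -0.    ,  0.0012]), np.float64(0.758))]
s11 [(array([0.2552, 0.0047, 0.0025]), np.float64(0.268)), (array([0.576 , 0.0029, 0.0012]), np.float64(0.596))]
```

Call:
servo_tool:
  commands:
    - [[0,0.4,3,30,0,0,-0.14],[0,0.4,3,55,0,0,-0.28],[0,0.4,3,70,0,0,-0.387],[0,0.4,3,82,0,0,-0.387],[0,0.4,3,82,0,0,-0.387]]

```text
time_s: 45.45
tcp_pos: [0.4188, 0.1528, 0.0225]
ee_rot: [[0.113, -0.994, -0.002], [-0.994, -0.113, -0.002], [0.002, 0.003, -1.0]]
wrist_force: [-0.5, -0.1, 0.9]
gripper_width: 1.0
gripper_force: 0.0
```

```bash
python3 go.py .4194 .1530 .017 187
```

```text
[0.4188 0.1528 0.0225] F [-0.5 -0.1  0.9] M [ 0.05  0.18 -0.04] g 87.0 0.0 t 45.45 z [-0.002 -0.002 -1.   ]
(array([-0.1, -0.6,  5.5]), np.float64(-0.009), np.float64(-173.5), array([ 41.,  22., -39.,  -0., -30., -35.]))
```

Call:
servo_tool:
  commands:
    - [[0,0,0,3,0,0,-0.009],[0,0,0,6,0,0,-0.009],[0.15,0,0,6,0,0,-0.009],[0.3,0,0,6,0,0,-0.009],[0.38,0,0,6,0,0,-0.009]]

```text
time_s: 45.95
tcp_pos: [0.4197, 0.1536, 0.0177]
ee_rot: [[0.124, -0.992, 0.001], [-0.992, -0.124, 0.001], [-0.0, -0.001, -1.0]]
wrist_force: [-0.2, -0.4, 0.0]
gripper_width: 0.81
gripper_force: 0.0
```

Call:
servo_tool:
  commands:
    - [[0.6,0,0,0,0,0,0],[1,0,0,0,0,0,0],[1,0,0,0,0,0,0],[1,0,0,0,0,0,0],[1,0,0,0,0,0,0]]

```text
time_s: 46.45
tcp_pos: [0.4194, 0.1533, 0.0174]
ee_rot: [[0.125, -0.992, -0.0], [-0.992, -0.125, -0.0], [0.0, 0.0, -1.0]]
wrist_force: [0.0, -0.2, 1.1]
gripper_width: 0.562
gripper_force: 30.0
```

Call:
servo_tool:
  commands:
    - [[1,0,0,-10,0,0,0],[1,0,0,-35,0,0,0.1],[1,0,0,-60,0,0,0.23],[1,0,0,-80,0,0,0.36],[1,0,0,-80,0,0,0.49]]

```text
time_s: 46.95
tcp_pos: [0.4213, 0.1547, 0.1008]
ee_rot: [[-0.361, -0.932, 0.006], [-0.932, 0.361, 0.004], [-0.006, -0.004, -1.0]]
wrist_force: [0.3, -0.5, -0.2]
gripper_width: 0.562
gripper_force: 30.0
```

Call:
servo_tool:
  commands:
    - [[1,0,0,0,0,0,0.13],[1,0,0,0,0,0,0.26],[1,0,0,0,0,0,0.39],[1,0,0,0,0,0,0.52],[1,0,0,0,0,0,0.65]]

```text
time_s: 47.45
tcp_pos: [0.4195, 0.1534, 0.098]
ee_rot: [[-0.852, -0.523, 0.001], [-0.523, 0.852, 0.001], [-0.001, 0.0, -1.0]]
wrist_force: [0.6, -0.2, -0.7]
gripper_width: 0.568
gripper_force: 30.0
```

Call:
servo_tool:
  commands:
    - [[1,0,0,0,0,0,0.13],[1,0,0,0,0,0,0.26],[1,0,0,0,0,0,0.38],[1,0,0,0,0,0,0.49],[1,0,0,0,0,0,0.49]]

```text
time_s: 47.95
tcp_pos: [0.4195, 0.1535, 0.0979]
ee_rot: [[-0.998, -0.066, 0.001], [-0.066, 0.998, 0.0], [-0.001, 0.0, -1.0]]
wrist_force: [0.5, 0.0, -0.7]
gripper_width: 0.565
gripper_force: 30.0
```

```bash
python3 go.py .595 .1443 .080 93.55
```

```text
[0.4195 0.1535 0.0979] F [ 0.5  0.  -0.7] M [-0.03 -0.04  0.03] g 49.1 30.0 t 47.95 z [ 0.001  0.    -1.   ]
(array([-174.5,  -20.7,   18. ]), np.float64(0.004), np.float64(93.8), array([  41.,   14.,  -34.,   -0.,  -42., -127.]))
```

Call:
servo_tool:
  commands:
    - [[1,-45,-5,0,0,0,0],[1,-90,-10,0,0,0,0],[1,-135,-15,5,0,0,0],[1,-165,-20,12,0,0,0],[1,-174.5,-20.7,18,0,0,0.004]]

```text
time_s: 48.45
tcp_pos: [0.5979, 0.1438, 0.0789]
ee_rot: [[-0.998, -0.062, 0.001], [-0.062, 0.998, 0.0], [-0.001, 0.0, -1.0]]
wrist_force: [-0.7, 0.3, -0.2]
gripper_width: 0.566
gripper_force: 30.0
```

Call:
servo_tool:
  commands:
    - [[1,0,0,0,0,0,0],[1,0,0,5,0,0,0],[1,0,0,15,0,0,0],[1,0,0,20,0,0,0],[1,0,0,20,0,0,0]]

```text
time_s: 48.95
tcp_pos: [0.5936, 0.1442, 0.0585]
ee_rot: [[-0.998, -0.063, -0.002], [-0.063, 0.998, -0.001], [0.002, -0.001, -1.0]]
wrist_force: [0.1, -0.5, -1.2]
gripper_width: 0.564
gripper_force: 30.0
```

```bash
python3 go.py .5944 .1443 .0355 93.55; python3 - <<'E'
from held import *
snap("top","t12"); snap("scene","s12")
from station import r
q=r.sense()["tcp_pos"]; v=(q[0]-.008-.0001,q[1]-.0005+.002,-1.509); z=q[2]-.0175+.0046
for T in ("t12","s12"): print(T,[held(T,v,z,th) for th in (5,10,15)], held(T,(.592,.054,-1.509),.0226,10),held(T,(.5977,-.0378,-1.509),.0226,10))
E
```

```text
[0.5936 0.1442 0.0585] F [ 0.1 -0.5 -1.2] M [0.03 0.01 0.03] g 49.1 30.0 t 48.95 z [-0.002 -0.001 -1.   ]
(array([-0.9,  0.1, 23. ]), np.float64(0.001), np.float64(93.6), array([  29.,   31.,  -13.,   -0.,  -46., -115.]))
t12 [(array([ 0.5272, -0.0045,  0.001 ]), np.float64(0.558)), (array([ 0.4192, -0.0037,  0.0013]), np.float64(0.447)), (array([ 0.3555, -0.0027,  0.0012]), np.float64(0.374))] (array([0.5695, 0.0017, 0.0022]), np.float64(0.585)) (array([ 6.289e-01, -3.000e-04,  1.700e-03]), np.float64(0.648))
s12 [(array([ 0.4971, -0.0013,  0.0022]), np.float64(0.525)), (array([ 0.4626, -0.0005,  0.0015]), np.float64(0.496)), (array([4.155e-01, 3.000e-04, 1.500e-03]), np.float64(0.441))] (array([0.4005, 0.0045, 0.003 ]), np.float64(0.421)) (array([0.4318, 0.0027, 0.0012]), np.float64(0.445))
```

Call:
servo_tool:
  commands:
    - [[1,-0.5,0,3,0,0,0],[1,0,0,8,0,0,0],[1,0,0,13,0,0,0],[1,0,0,16,0,0,0],[1,0,0,16,0,0,0]]

```text
time_s: 49.55
tcp_pos: [0.5945, 0.144, 0.0426]
ee_rot: [[-0.998, -0.062, -0.001], [-0.062, 0.998, -0.001], [0.001, -0.001, -1.0]]
wrist_force: [-1.2, 1.1, -0.6]
gripper_width: 0.563
gripper_force: 30.0
```

Call:
servo_tool:
  commands:
    - [[1,0,0,2,0,0,0],[1,0,0,4,0,0,0],[1,0,0,5,0,0,0],[1,0,0,6,0,0,0],[1,0,0,6,0,0,0]]

```text
time_s: 50.05
tcp_pos: [0.5949, 0.1442, 0.0373]
ee_rot: [[-0.998, -0.062, -0.0], [-0.062, 0.998, -0.0], [0.0, -0.0, -1.0]]
wrist_force: [-0.2, 0.3, -1.0]
gripper_width: 0.563
gripper_force: 30.0
```

Call:
servo_tool:
  commands:
    - [[1,0,0,0.6,0,0,0],[1,0,0,1.2,0,0,0],[1,0,0,1.8,0,0,0],[1,0,0,2,0,0,0],[1,0,0,2,0,0,0]]

```text
time_s: 50.55
tcp_pos: [0.595, 0.1442, 0.0355]
ee_rot: [[-0.998, -0.062, 0.0], [-0.062, 0.998, 0.0], [-0.0, 0.0, -1.0]]
wrist_force: [0.1, -0.2, 0.4]
gripper_width: 0.567
gripper_force: 30.0
```

Call:
servo_tool:
  commands:
    - [[0.8,0,0,0,0,0,0],[0.5,0,0,0.3,0,0,0],[0.32,0,0,0.3,0,0,0],[0.32,0,0,0.3,0,0,0],[0.32,0,0,0.3,0,0,0]]

```text
time_s: 51.05
tcp_pos: [0.595, 0.1442, 0.0349]
ee_rot: [[-0.998, -0.062, 0.0], [-0.062, 0.998, 0.0], [-0.0, 0.0, -1.0]]
wrist_force: [-0.8, 0.7, 0.5]
gripper_width: 0.667
gripper_force: 0.0
```

Call:
servo_tool:
  commands:
    - [[0.32,0,0,-10,0,0,0],[0.32,0,0,-40,0,0,0],[0.32,0,0,-80,0,0,0],[0.32,0,0,-110,0,0,0],[0.2,0,0,-120,0,0,0]]

```text
time_s: 51.55
tcp_pos: [0.597, 0.145, 0.16]
ee_rot: [[-0.998, -0.062, 0.008], [-0.062, 0.998, 0.003], [-0.008, 0.002, -1.0]]
wrist_force: [-0.4, 0.4, 0.1]
gripper_width: 0.713
gripper_force: 0.0
```

Call:
servo_tool:
  commands:
    - [[0.2,40,0,-20,0,0,0],[0.2,80,20,-50,0,0,0],[0.2,115,50,-80,0,0,0],[0.2,150,90,-100,0,0,0],[0.2,175,120,-120,0,0,0]]

```text
time_s: 52.05
tcp_pos: [0.4166, 0.2474, 0.2716]
ee_rot: [[-0.998, -0.061, -0.001], [-0.061, 0.998, -0.0], [0.001, -0.0, -1.0]]
wrist_force: [0.6, 1.1, 0.2]
gripper_width: 0.796
gripper_force: 0.0
```

```bash
python3 - <<'E'
from held import *
ct=snap("top","t13"); cs=snap("scene","s13")
for T in ("t13","s13"): print(T,[held(T,v,.0226,10) for v in ((.5863,.1458,-1.509),(.592,.054,-1.509),(.5977,-.0378,-1.509))])
a=cv2.resize(ct["pixels"][150:225,175:315,::-1],None,fx=5.7,fy=4,interpolation=cv2.INTER_CUBIC); b=cv2.resize(cs["pixels"][190:275,165:305,::-1],None,fx=5.7,fy=3.5,interpolation=cv2.INTER_CUBIC)
cv2.imwrite("pics/plate13.png",np.vstack([a,b])[:600,:798])
E
```

```text
t13 [(array([ 6.581e-01, -3.000e-04,  1.300e-03]), np.float64(0.691)), (array([0.7315, 0.0017, 0.0017]), np.float64(0.768)), (array([ 0.7387, -0.    ,  0.0012]), np.float64(0.783))]
s13 [(array([0.6506, 0.0015, 0.002 ]), np.float64(0.692)), (array([0.6224, 0.004 , 0.0022]), np.float64(0.671)), (array([0.602 , 0.0017, 0.0014]), np.float64(0.629))]
```

View pics/plate13.png

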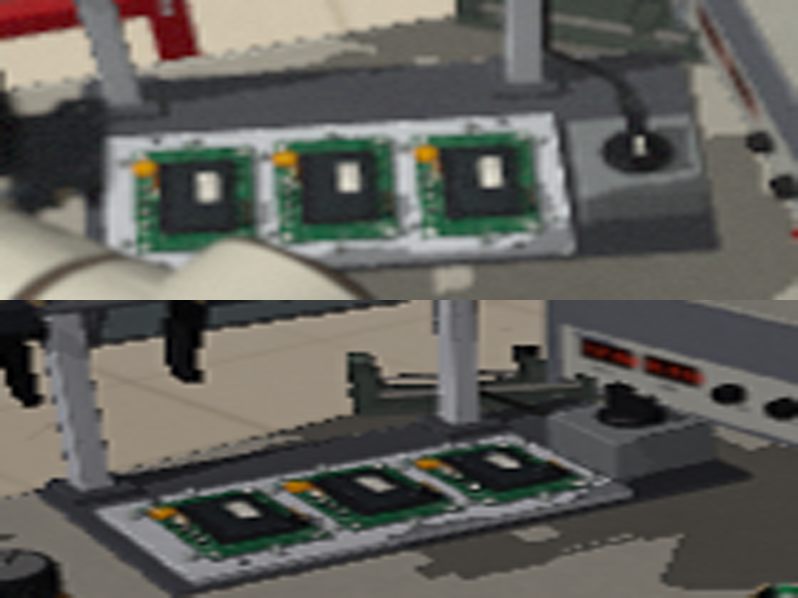

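```bash
python3 - <<'E'
from cal import *
t,s=load("t13"),load("s13"); st,ss=np.array((.85,.5)),np.array((.8,1.4))
a=np.array((286.9,188.))-st; b=np.array((275.9,222.))-ss
print(w(t,a,.065),w(s,b,.065),tri([(t,a),(s,b)]))
# box model: disc + bar, dark mask, joint search
def hullpts(x,y):
    c,n=np.cos(.062),np.sin(.062); bar=[(x+c*i-n*j,y+n*i+c*j,z) for i in(-.025,.025) for j in(-.0065,.0065) for z in (.065,.091)]
    return cyl(x,y,.065,.024,.006),np.array(bar)
for nm,c,sh in (("t",t,st),("s",s,ss)):
  for thr in (45,60):
    P=lambda X:p(c,X)+sh; q=P((.60,-.142,.07)); bx=np.r_[q-22,q+22].astype(int)
    im=cv2.resize(c["pixels"][bx[1]:bx[3],bx[0]:bx[2]].max(2),None,fx=4,fy=4,interpolation=cv2.INTER_CUBIC); m=(im<thr).astype(np.uint8)
    R=[]
    for x in np.arange(.585,.6251,.001):
        for y in np.arange(-.16,-.1249,.001):
            k=np.zeros(m.shape,np.uint8)
            for g in hullpts(x,y): cv2.fillConvexPoly(k,cv2.convexHull(((np.array([P(v) for v in g])-bx[:2])*4).astype(np.float32)).astype(np.int32),1)
            ring=cv2.dilate(k,np.ones((9,9),np.uint8))-k
            R.append((m[k>0].mean()-m[ring>0].mean(),x,y))
    R.sort(reverse=True); print(nm,thr,np.mean(R[:10],0).round(4))
E
python3 go.py .60 -.142 .25 93.55
```

```text
[ 0.6019 -0.1422  0.065 ] [ 0.6055 -0.1418  0.065 ] [ 0.6021 -0.1416  0.0658]
t 45 [ 0.6019  0.6072 -0.1418]
t 60 [ 0.6756  0.6055 -0.143 ]
s 45 [ 0.8286  0.6031 -0.1411]
s 60 [ 0.8112  0.6017 -0.1398]
[0.4169 0.2507 0.2745] F [ 0.9  0.1 -0.5] M [ 0.   -0.11 -0.02] g 69.2 0.0 t 52.15 z [ 0.005  0.005 -1.   ]
(array([-155.8, -404.4,   23.3]), np.float64(0.006), np.float64(93.9), array([  50.,    6.,  -15.,    0.,  -68., -136.]))
```

```bash
python3 - <<'E'
from h import *
t,s=load("top1"),load("sc3"); st,ss=np.array((.85,.5)),np.array((.8,1.4))
f=lambda x,y:np.array((180+x/2.85,110+y/2.85))
print("front-left top",tri([(t,f(415,262)-st),(s,np.array((326,203.7))-ss)]))
print("back-left top z.2", [w(t,f(335,60)-st,z) for z in (.1,.15,.2)])
print("front-left bottom",w(t,f(408,322)-st,0))
E
```

```text
front-left top [ 0.4743 -0.2676  0.1679]
back-left top z.2 [array([ 0.8384, -0.1919,  0.1   ]), array([ 0.7983, -0.1879,  0.15  ]), array([ 0.7582, -0.1839,  0.2   ])]
front-left bottom [ 0.4877 -0.2721  0.    ]
```

Call:
servo_tool:
  commands:
    - [[0,0,0,0,0,0,-0.14],[0,0,0,0,0,0,-0.28],[0,0,0,0,0,0,-0.42],[0,0,0,0,0,0,-0.56],[0,0,0,0,0,0,-0.7]]

```text
time_s: 52.65
tcp_pos: [0.4184, 0.2466, 0.2702]
ee_rot: [[-0.72, -0.694, -0.002], [-0.694, 0.72, -0.001], [0.002, 0.0, -1.0]]
wrist_force: [0.0, -0.0, -0.5]
gripper_width: 0.997
gripper_force: 0.0
```

Call:
servo_tool:
  commands:
    - [[0,0,0,0,0,0,-0.14],[0,0,0,0,0,0,-0.28],[0,0,0,0,0,0,-0.42],[0,0,0,0,0,0,-0.56],[0,0,0,0,0,0,-0.7]]

```text
time_s: 53.15
tcp_pos: [0.4185, 0.2466, 0.2702]
ee_rot: [[-0.104, -0.995, -0.002], [-0.995, 0.104, -0.001], [0.001, 0.001, -1.0]]
wrist_force: [-1.2, 0.6, -0.4]
gripper_width: 1.001
gripper_force: 0.0
```

Call:
servo_tool:
  commands:
    - [[0,0,0,0,0,0,-0.14],[0,0,0,0,0,0,-0.28],[0,0,0,0,0,0,-0.42],[0,0,0,0,0,0,-0.56],[0,0,0,0,0,0,-0.7]]

```text
time_s: 53.65
tcp_pos: [0.4185, 0.2466, 0.2702]
ee_rot: [[0.561, -0.828, -0.002], [-0.828, -0.561, -0.001], [0.0, 0.002, -1.0]]
wrist_force: [-1.1, -0.2, 1.0]
gripper_width: 0.998
gripper_force: 0.0
```

Call:
servo_tool:
  commands:
    - [[0,0,0,0,0,0,-0.14],[0,0,0,0,0,0,-0.28],[0,0,0,0,0,0,-0.42],[0,0,0,0,0,0,-0.56],[0,0,0,0,0,0,-0.7]]

```text
time_s: 54.15
tcp_pos: [0.4185, 0.2466, 0.2702]
ee_rot: [[0.962, -0.271, -0.002], [-0.271, -0.962, -0.001], [-0.001, 0.002, -1.0]]
wrist_force: [-0.8, 0.1, 0.7]
gripper_width: 0.995
gripper_force: 0.0
```

Call:
servo_tool:
  commands:
    - [[0,0,0,0,0,0,-0.14],[0,0,0,0,0,0,-0.28],[0,0,0,0,0,0,-0.33],[0,0,0,0,0,0,-0.33],[0,0,0,0,0,0,-0.33]]

```text
time_s: 54.65
tcp_pos: [0.4185, 0.2468, 0.2705]
ee_rot: [[0.999, 0.048, -0.001], [0.048, -0.999, -0.001], [-0.001, 0.001, -1.0]]
wrist_force: [-0.1, -0.1, -0.7]
gripper_width: 0.997
gripper_force: 0.0
```

```bash
python3 go.py .52 -.12 .25 272
```

```text
[0.4185 0.2468 0.2705] F [-0.1 -0.1 -0.7] M [-0.12  0.13 -0.  ] g 86.7 0.0 t 54.65 z [-0.001 -0.001 -1.   ]
(array([ 83.6, 371.3,  20.7]), np.float64(0.014), np.float64(-87.2), array([ 50.,   7., -15.,  -0., -68.,  43.]))
```

Call:
servo_tool:
  commands:
    - [[0,10,50,0,0,0,0.13],[0,20,100,0,0,0,0.26],[0,30,145,0,0,0,0.39],[0,40,190,0,0,0,0.52],[0,50,235,0,0,0,0.65]]

```text
time_s: 55.15
tcp_pos: [0.4804, 0.0131, 0.2711]
ee_rot: [[0.822, -0.57, 0.0], [-0.57, -0.822, 0.0], [0.0, -0.0, -1.0]]
wrist_force: [0.6, 0.4, -0.3]
gripper_width: 1.002
gripper_force: 0.0
```

```bash
python3 go.py .604 -.1415 .25 220
```

```text
[0.4804 0.0131 0.2711] F [ 0.6  0.4 -0.3] M [ 0.01  0.04 -0.03] g 87.1 0.0 t 55.15 z [ 0.  0. -1.]
(array([189.7,  56.7,  21.1]), np.float64(0.267), np.float64(-124.7), array([ 21.,   6., -15.,  -0., -68.,  34.]))
```

Call:
servo_tool:
  commands:
    - [[0,45,13,0,0,0,0.07],[0,90,26,0,0,0,0.14],[0,135,40,5,0,0,0.2],[0,175,52,10,0,0,0.267],[0,189.7,56.7,20,0,0,0.267]]

```text
time_s: 55.65
tcp_pos: [0.6068, -0.1419, 0.2501]
ee_rot: [[0.644, -0.765, 0.0], [-0.765, -0.644, -0.001], [0.001, 0.0, -1.0]]
wrist_force: [-0.1, 1.0, -0.5]
gripper_width: 0.998
gripper_force: 0.0
```

Call:
servo_tool:
  commands:
    - [[0,0,0,20,0,0,0],[0,0,0,60,0,0,0],[0,0,0,90,0,0,0],[0,0,0,110,0,0,0],[0,0,0,120,0,0,0]]

```text
time_s: 56.15
tcp_pos: [0.6032, -0.1384, 0.1283]
ee_rot: [[0.647, -0.762, -0.005], [-0.762, -0.647, 0.0], [-0.004, 0.003, -1.0]]
wrist_force: [-0.4, 0.1, 0.1]
gripper_width: 1.004
gripper_force: 0.0
```

```bash
python3 go.py .604 -.1415 .081 220; python3 - <<'E'
from h import *
c=snap("scene","s14"); crop(c,230,170,330,245,7,"s14")
E
```

```text
[ 0.6032 -0.1384  0.1283] F [-0.4  0.1  0.1] M [0.02 0.17 0.05] g 87.3 0.0 t 56.15 z [-0.005  0.    -1.   ]
(array([ 3.1,  1.2, 47.3]), np.float64(0.006), np.float64(-139.7), array([  2.,  27.,  -8.,  -0., -55.,  38.]))
```

View pics/s14.png

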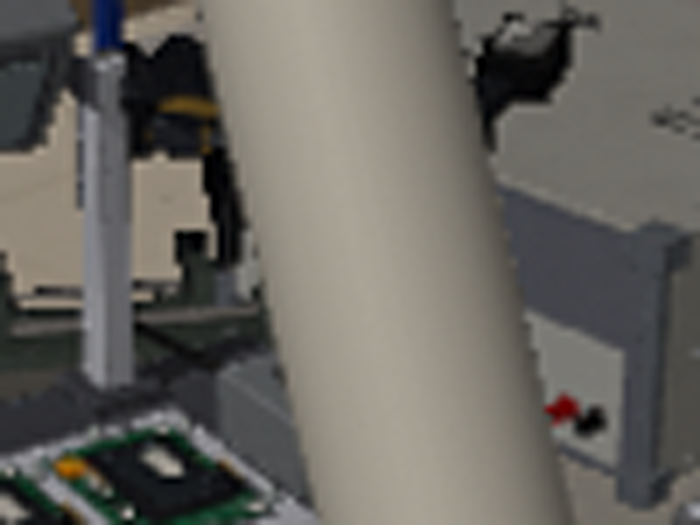

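Call:
servo_tool:
  commands:
    - [[0,3.1,1.2,15,0,0,0],[0,3.1,1.2,28,0,0,0],[0,3.1,1.2,38,0,0,0],[0,3.1,1.2,44,0,0,0],[0,3.1,1.2,46,0,0,0]]

```text
time_s: 56.7
tcp_pos: [0.6058, -0.1418, 0.0846]
ee_rot: [[0.647, -0.762, -0.001], [-0.762, -0.647, 0.0], [-0.001, 0.001, -1.0]]
wrist_force: [0.3, 0.8, 0.2]
gripper_width: 1.0
gripper_force: 0.0
```

```bash
python3 go.py .604 -.1415 .081 220
```

```text
[ 0.6058 -0.1418  0.0846] F [0.3 0.8 0.2] M [ 0.01  0.05 -0.01] g 87.0 0.0 t 56.7 z [-0.001  0.    -1.   ]
(array([-1.4,  1.1,  3.6]), np.float64(0.006), np.float64(-139.7), array([  2.,  30., -11.,  -0., -50.,  39.]))
```

Call:
servo_tool:
  commands:
    - [[0.1,0,0,0,0,0,0],[0.2,0,0,0,0,0,0],[0.3,0,0,0,0,0,0],[0.4,0,0,0,0,0,0],[0.45,0,0,0,0,0,0]]

```text
time_s: 57.2
tcp_pos: [0.6061, -0.142, 0.0854]
ee_rot: [[0.647, -0.762, 0.001], [-0.762, -0.647, -0.0], [0.0, -0.0, -1.0]]
wrist_force: [-0.6, 0.3, -0.2]
gripper_width: 0.633
gripper_force: 0.0
```

Call:
servo_tool:
  commands:
    - [[0.5,0,0,0,0,0,0],[0.6,0,0,0,0,0,0],[0.7,0,0,0,0,0,0],[0.8,0,0,0,0,0,0],[0.8,0,0,0,0,0,0]]

```text
time_s: 57.7
tcp_pos: [0.6033, -0.1425, 0.0842]
ee_rot: [[0.647, -0.763, -0.006], [-0.763, -0.647, -0.0], [-0.004, 0.005, -1.0]]
wrist_force: [-5.7, -2.9, 0.8]
gripper_width: 0.244
gripper_force: 3.0
```

```bash
python3 go.py .604 -.1415 .081 220
```

```text
[ 0.6033 -0.1425  0.0842] F [-5.7 -2.9  0.8] M [-0.76  1.79  0.08] g 21.2 3.0 t 57.7 z [-0.006 -0.    -1.   ]
(array([-0.3, -1.2,  3.2]), np.float64(0.005), np.float64(-139.7), array([  2.,  30., -11.,  -0., -50.,  39.]))
```

Call:
servo_tool:
  commands:
    - [[1,0,1,1.5,0,0,0],[1,0,2,3,0,0,0],[1,0,2.5,3,0,0,0],[1,0,2.5,3,0,0,0],[1,0,2.5,3,0,0,0]]

```text
time_s: 58.2
tcp_pos: [0.6041, -0.1431, 0.0831]
ee_rot: [[0.647, -0.762, 0.0], [-0.762, -0.647, 0.0], [-0.0, -0.001, -1.0]]
wrist_force: [-4.7, -0.0, 6.2]
gripper_width: 0.145
gripper_force: 29.8
```

```bash
python3 go.py .604 -.1415 .081 220
```

```text
[ 0.6041 -0.1431  0.0831] F [-4.7 -0.   6.2] M [0.25 1.42 0.  ] g 12.6 29.8 t 58.2 z [ 0.  0. -1.]
(array([-1.2, -1. ,  2.1]), np.float64(0.006), np.float64(-139.7), array([  2.,  30., -11.,  -0., -50.,  39.]))
```

Call:
servo_tool:
  commands:
    - [[1,0,0,-1,0,0,0.1],[1,0,0,-1,0,0,0.2],[1,0,0,-1,0,0,0.3],[1,0,0,-1,0,0,0.4],[1,0,0,-1,0,0,0.45]]

```text
time_s: 58.7
tcp_pos: [0.6042, -0.143, 0.0831]
ee_rot: [[0.249, -0.969, 0.0], [-0.969, -0.249, 0.001], [-0.001, -0.001, -1.0]]
wrist_force: [-2.1, 0.6, 1.4]
gripper_width: 0.144
gripper_force: 29.8
```

```bash
python3 go.py .604 -.1415 .081 193.3
```

```text
[ 0.6042 -0.143   0.0831] F [-2.1  0.6  1.4] M [0.11 0.89 0.05] g 12.5 29.8 t 58.7 z [ 0.     0.001 -1.   ]
(array([-1.5, -0.2,  2.1]), np.float64(0.019), np.float64(-165.6), array([  2.,  30., -11.,  -0., -50.,  13.]))
```

Call:
servo_tool:
  commands:
    - [[1,0,0,0,0,0,0.05],[1,0,0,0,0,0,0.1],[1,0,0,0,0,0,0.12],[1,0,0,0,0,0,0.12],[1,0,0,0,0,0,0.12]]

```text
time_s: 59.2
tcp_pos: [0.6042, -0.143, 0.0831]
ee_rot: [[0.136, -0.991, 0.0], [-0.991, -0.136, 0.0], [-0.0, -0.0, -1.0]]
wrist_force: [-3.5, 1.1, 0.8]
gripper_width: 0.157
gripper_force: 32.0
```

```bash
python3 go.py .604 -.1415 .081 193.3
```

```text
[ 0.6042 -0.143   0.0831] F [-3.5  1.1  0.8] M [0.69 0.87 0.77] g 13.7 32.0 t 59.2 z [ 0.  0. -1.]
(array([-1.6,  0. ,  2.1]), np.float64(-0.096), np.float64(-172.2), array([  2.,  30., -11.,  -0., -50.,   6.]))
```

Call:
servo_tool:
  commands:
    - [[0.7,0,0,0,0,0,0],[0.4,0,0,0,0,0,0],[0.4,0,0,0,0,0,0],[0.4,0,0,-15,0,0,0],[0.4,0,0,-50,0,0,0]]

```text
time_s: 59.7
tcp_pos: [0.6022, -0.1435, 0.1303]
ee_rot: [[0.132, -0.991, -0.007], [-0.991, -0.132, 0.001], [-0.002, 0.007, -1.0]]
wrist_force: [0.3, 0.5, -0.7]
gripper_width: 0.527
gripper_force: 0.0
```

Call:
servo_tool:
  commands:
    - [[0.4,0,0,-50,0,0,0],[0.4,0,0,-100,0,0,0],[0.4,0,0,-130,0,0,0],[0.4,-20,40,-130,0,0,0],[0.4,-60,70,-130,0,0,0]]

```text
time_s: 60.2
tcp_pos: [0.5266, -0.0942, 0.2639]
ee_rot: [[0.129, -0.992, 0.003], [-0.992, -0.129, 0.001], [-0.0, -0.003, -1.0]]
wrist_force: [0.9, 1.6, -0.7]
gripper_width: 0.601
gripper_force: 0.0
```

Call:
servo_tool:
  commands:
    - [[0.4,-50,15,0,0,0,0],[0.4,-100,30,0,0,0,0],[0.4,-145,45,0,0,0,0],[0.4,-190,60,0,0,0,0],[0.4,-230,70,0,0,0,0]]

```text
time_s: 60.7
tcp_pos: [0.4255, 0.1269, 0.2637]
ee_rot: [[0.133, -0.991, 0.002], [-0.991, -0.133, 0.002], [-0.002, -0.002, -1.0]]
wrist_force: [1.0, 0.3, -0.3]
gripper_width: 0.596
gripper_force: 0.0
```

Call:
servo_tool:
  commands:
    - [[0.4,-30,5,0,0,0,0],[0.4,-60,10,0,0,0,0],[0.4,-80,10,0,0,0,0],[0.4,-80,10,0,0,0,0],[0.4,-80,10,0,0,0,0]]

```text
time_s: 61.2
tcp_pos: [0.406, 0.2032, 0.2632]
ee_rot: [[0.134, -0.991, 0.0], [-0.991, -0.134, 0.0], [-0.0, -0.0, -1.0]]
wrist_force: [-0.5, -0.4, 0.2]
gripper_width: 0.6
gripper_force: 0.0
```

```bash
python3 go.py .42 .25 .27 193.3; python3 - <<'E'
from held import *
ct=snap("top","t15"); cs=snap("scene","s15")
for T in ("t15","s15"): print(T,[held(T,v,.0226,10) for v in ((.5863,.1458,-1.509),(.592,.054,-1.509),(.5977,-.0378,-1.509))])
from cal import shift
for tag in ("s15","t15"):
    print(tag,[shift(load(tag),X,rad,h,110) for X,rad,h in (((.434,.3157,.110),.026,.026),((.5404,.4015,.135),.019,.028),((.4012,-.2816,.138),.0105,.046),((.4071,-.349,.138),.0105,.046))])
a=cv2.resize(ct["pixels"][150:250,180:350,::-1],None,fx=4.7,fy=3,interpolation=cv2.INTER_CUBIC); b=cv2.resize(cs["pixels"][185:285,150:320,::-1],None,fx=4.7,fy=3,interpolation=cv2.INTER_CUBIC)
cv2.imwrite("pics/final.png",np.vstack([a,b]))
E
```

```text
[0.406  0.2032 0.2632] F [-0.5 -0.4  0.2] M [-0.02  0.17 -0.03] g 52.2 0.0 t 61.2 z [ 0.  0. -1.]
(array([-44.5, -20.1,  -6.8]), np.float64(-0.098), np.float64(-172.3), array([ 47.,   4., -19.,  -0., -67., -39.]))
t15 [(array([ 0.7244, -0.0008,  0.0013]), np.float64(0.766)), (array([0.7289, 0.0018, 0.0019]), np.float64(0.765)), (array([ 0.7085, -0.    ,  0.0012]), np.float64(0.746))]
s15 [(array([0.6462, 0.0017, 0.0022]), np.float64(0.684)), (array([0.6207, 0.004 , 0.0022]), np.float64(0.667)), (array([0.5791, 0.0023, 0.0013]), np.float64(0.609))]
s15 [(0.56, np.float64(1.0), np.float64(1.5)), (0.37, np.float64(2.25), np.float64(2.25)), (0.0, np.float64(-4.25), np.float64(-5.0)), (0.0, np.float64(-5.0), np.float64(-5.0))]
t15 [(0.06, np.float64(2.25), np.float64(5.0)), (0.0, np.float64(-5.0), np.float64(-5.0)), (0.78, np.float64(1.0), np.float64(0.75)), (0.89, np.float64(1.0), np.float64(0.0))]
```

View pics/final.png

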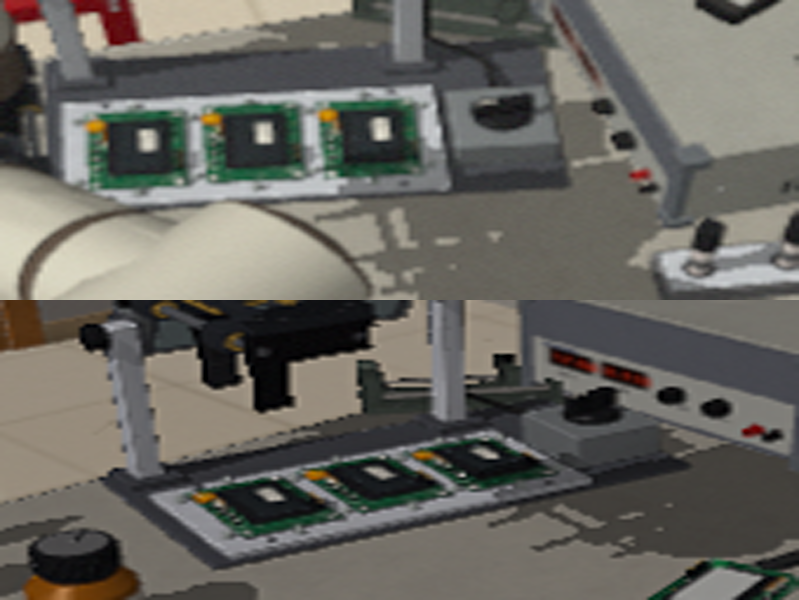

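```bash
python3 -c "
from station import r
print(r.finish_job())"
```

```text
the job is handed in; nothing more can be done
None
```

I handed the job in at about 61 s: both resin caps are screwed to their stops, both pen caps are pressed home, all three modules lie flat in their own places, and the lamp switch was turned last, to its on stop; the hand-in returned no verdict.

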